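# Counter scale check with weights and spring pull gauge

## Task

Run the scale check: draw the weight carriage fully out, stand every check weight on the table upright and fully down in a well of the carriage, and push the loaded carriage fully in under the head. With it in there, pull the spring gauge's handle out until its pointer is level with the marker, not well past it, hold it there for two seconds, and lead it gently back all the way home without letting it snap. Then draw the loaded carriage fully out again, with all weights still standing in their wells, and do not disturb the teapot, jar and cardboard roll.

Things in the scene. Friction and masses are not known exactly. Their poses are not given: they have to be found in the camera images.
- carriage (a joint): Travel of the weight carriage along the checker's rails, m: 0 = drawn fully out against its stop on the robot's side (loading position, clear of the overhanging head), 0.17 = pushed fully in under the head against the inner stop; grows towards the checker's +x. Slides with about 2.5 N of friction and stays where it is left; starts pushed in, at 0.09 to 0.17.
- checker: Scale checker: fixed white low base plate (330 x 300 mm, 16 mm thick) with a C-frame whose load head overhangs the carriage. Origin on the table directly under the carriage's centre when the carriage is fully in. +x is the way the carriage goes in (roughly away from the robot), z up. The head is a slab 130 (x) x 220 (y) mm, from x = -45 to +85 mm, underside 105 mm and top 140 mm above the table, held by two posts behind the carriage at x = 55 to 85 mm, y = +-95 mm.
- carriage_handle (a point): Grip point on the carriage's upright black handle post (round, 18 mm across, top 130 mm above the table); this point is on its axis 105 mm above the table. The post stands on an arm beside the carriage, 170 mm to +y (checker axes) of its centre line, so it passes beside the head (whose edge is at y = 110 mm), not under it. Pinch from above and move along the checker's x.
- drawbar (a joint): Draw of the spring gauge's drawbar, m: 0 = fully home (shut), up to 0.15; grows as the handle is pulled out along the gauge's -x (roughly towards the robot). A spring always pulls it home: about 3 N at home rising by 75 N per metre (about 12 N at 0.12). The pointer moves with it one to one; it does not lock.
- gauge: Fixed spring pull gauge on a dark base plate (370 x 100 mm): a horizontal aluminium tube at +x with a drawbar coming out towards -x, beside it (+y side) a white ruler with black ticks every 10 mm. Origin on the table under the drawbar handle's axis and pointer when the drawbar is home; pulling draws along the gauge's -x; z up.
- drawbar_handle (a point): Grip point on the drawbar's upright black handle post (round, 20 mm across, standing on a steel block whose top is 51 mm above the table, post top at 115 mm); this point is on its axis, 90 mm above the table. Pinch it from above.
- pointer (a point): Tip of the thin dark pointer fixed to the drawbar, over the ruler (36 mm to the gauge's +y of the handle axis, same gauge x as the handle axis), 34 mm above the table.
- mark (a point): The marker: a fixed black clip with a thin finger lying across the ruler, at 65 to 120 mm of draw. This point has the gauge's axes and lies 36 mm to the gauge's +y, 34 mm above the table, exactly where the pointer tip is when the reading is met. So the wanted draw is minus its x in the gauge's frame.
- well1 (a point): Centre of the mouth of well 1 of 4 in the aluminium carriage, in its top face 42 mm above the table: a round blind bore 45 mm across (mouth chamfered 3 mm) and 16 mm deep (floor 26 mm above the table). The wells stand in a row across the carriage (along the checker's y, 52 mm apart, well 1 at -y); the carriage plate is 64 mm (x) by 214 mm (y). Axes are the checker's. Any weight may go in any well.
- well2 (a point): Centre of the mouth of well 2 of 4 in the aluminium carriage, in its top face 42 mm above the table: a round blind bore 45 mm across (mouth chamfered 3 mm) and 16 mm deep (floor 26 mm above the table). The wells stand in a row across the carriage (along the checker's y, 52 mm apart, well 1 at -y); the carriage plate is 64 mm (x) by 214 mm (y). Axes are the checker's. Any weight may go in any well.
- well3 (a point): Centre of the mouth of well 3 of 4 in the aluminium carriage, in its top face 42 mm above the table: a round blind bore 45 mm across (mouth chamfered 3 mm) and 16 mm deep (floor 26 mm above the table). The wells stand in a row across the carriage (along the checker's y, 52 mm apart, well 1 at -y); the carriage plate is 64 mm (x) by 214 mm (y). Axes are the checker's. Any weight may go in any well.
- well4 (a point): Centre of the mouth of well 4 of 4 in the aluminium carriage, in its top face 42 mm above the table: a round blind bore 45 mm across (mouth chamfered 3 mm) and 16 mm deep (floor 26 mm above the table). The wells stand in a row across the carriage (along the checker's y, 52 mm apart, well 1 at -y); the carriage plate is 64 mm (x) by 214 mm (y). Axes are the checker's. Any weight may go in any well.
- weight1_center (a point): Plain brass check weight: upright squat cylinder 40 mm across and 26 mm high with a plain round grip stem 20 mm across on top, 66 mm high in all, about 0.3 kg with its weight low (centre of mass about 20 mm above the foot): take it by the stem. This point is on its axis, 33 mm above its foot; z along the axis, up. Standing fully in a well, the point is 17 mm above the mouth. 2 to 4 weights are present; the others are absent.
- weight2_center (a point): Plain brass check weight: upright squat cylinder 40 mm across and 26 mm high with a plain round grip stem 20 mm across on top, 66 mm high in all, about 0.3 kg with its weight low (centre of mass about 20 mm above the foot): take it by the stem. This point is on its axis, 33 mm above its foot; z along the axis, up. Standing fully in a well, the point is 17 mm above the mouth. 2 to 4 weights are present; the others are absent.
- weight3_center (a point): Plain brass check weight: upright squat cylinder 40 mm across and 26 mm high with a plain round grip stem 20 mm across on top, 66 mm high in all, about 0.3 kg with its weight low (centre of mass about 20 mm above the foot): take it by the stem. This point is on its axis, 33 mm above its foot; z along the axis, up. Standing fully in a well, the point is 17 mm above the mouth. 2 to 4 weights are present; the others are absent.
- weight4_center (a point): Plain brass check weight: upright squat cylinder 40 mm across and 26 mm high with a plain round grip stem 20 mm across on top, 66 mm high in all, about 0.3 kg with its weight low (centre of mass about 20 mm above the foot): take it by the stem. This point is on its axis, 33 mm above its foot; z along the axis, up. Standing fully in a well, the point is 17 mm above the mouth. 2 to 4 weights are present; the others are absent.
- teapot: Bystander: old dark metal teapot, 85 mm high without its knob, about 190 mm long from spout to handle; origin under its centre.
- jar: Bystander: glass jar, 64 mm across, 90 mm high; origin under its centre.
- tape_roll: Bystander: bare cardboard roll core, 70 mm across, 45 mm high, lying flat; origin under its centre.
Things that resemble listed ones, but are neither listed nor needed, are in the scene too. Leave any pink or red look-alike of the part that bears weight4_center alone.

How it is judged:
On the way, in this order (a step that is already met when the one before it is completed fails the run):
1. carriage fully out (within 8 mm) with every weight standing in a well (value of joint carriage below 0.008 m and ((horizontal distance between weight1_center and well1 below 0.006 m and z of weight1_center in the frame of well1 below 0.0205 m and angle between weight1_center's own z axis and vertical below 0.1 rad) or (horizontal distance between weight1_center and well2 below 0.006 m and z of weight1_center in the frame of well2 below 0.0205 m and angle between weight1_center's own z axis and vertical below 0.1 rad) or (horizontal distance between weight1_center and well3 below 0.006 m and z of weight1_center in the frame of well3 below 0.0205 m and angle between weight1_center's own z axis and vertical below 0.1 rad) or (horizontal distance between weight1_center and well4 below 0.006 m and z of weight1_center in the frame of well4 below 0.0205 m and angle between weight1_center's own z axis and vertical below 0.1 rad)) and ((horizontal distance between weight2_center and well1 below 0.006 m and z of weight2_center in the frame of well1 below 0.0205 m and angle between weight2_center's own z axis and vertical below 0.1 rad) or (horizontal distance between weight2_center and well2 below 0.006 m and z of weight2_center in the frame of well2 below 0.0205 m and angle between weight2_center's own z axis and vertical below 0.1 rad) or (horizontal distance between weight2_center and well3 below 0.006 m and z of weight2_center in the frame of well3 below 0.0205 m and angle between weight2_center's own z axis and vertical below 0.1 rad) or (horizontal distance between weight2_center and well4 below 0.006 m and z of weight2_center in the frame of well4 below 0.0205 m and angle between weight2_center's own z axis and vertical below 0.1 rad)) and ((horizontal distance between weight3_center and well1 below 0.006 m and z of weight3_center in the frame of well1 below 0.0205 m and angle between weight3_center's own z axis and vertical below 0.1 rad) or (horizontal distance between weight3_center and well2 below 0.006 m and z of weight3_center in the frame of well2 below 0.0205 m and angle between weight3_center's own z axis and vertical below 0.1 rad) or (horizontal distance between weight3_center and well3 below 0.006 m and z of weight3_center in the frame of well3 below 0.0205 m and angle between weight3_center's own z axis and vertical below 0.1 rad) or (horizontal distance between weight3_center and well4 below 0.006 m and z of weight3_center in the frame of well4 below 0.0205 m and angle between weight3_center's own z axis and vertical below 0.1 rad)) and ((horizontal distance between weight4_center and well1 below 0.006 m and z of weight4_center in the frame of well1 below 0.0205 m and angle between weight4_center's own z axis and vertical below 0.1 rad) or (horizontal distance between weight4_center and well2 below 0.006 m and z of weight4_center in the frame of well2 below 0.0205 m and angle between weight4_center's own z axis and vertical below 0.1 rad) or (horizontal distance between weight4_center and well3 below 0.006 m and z of weight4_center in the frame of well3 below 0.0205 m and angle between weight4_center's own z axis and vertical below 0.1 rad) or (horizontal distance between weight4_center and well4 below 0.006 m and z of weight4_center in the frame of well4 below 0.0205 m and angle between weight4_center's own z axis and vertical below 0.1 rad))), for 0.2 s.
2. loaded carriage pushed fully in under the head (within 7 mm of the inner stop), every weight in its well (value of joint carriage above 0.163 m and ((horizontal distance between weight1_center and well1 below 0.006 m and z of weight1_center in the frame of well1 below 0.0205 m and angle between weight1_center's own z axis and vertical below 0.1 rad) or (horizontal distance between weight1_center and well2 below 0.006 m and z of weight1_center in the frame of well2 below 0.0205 m and angle between weight1_center's own z axis and vertical below 0.1 rad) or (horizontal distance between weight1_center and well3 below 0.006 m and z of weight1_center in the frame of well3 below 0.0205 m and angle between weight1_center's own z axis and vertical below 0.1 rad) or (horizontal distance between weight1_center and well4 below 0.006 m and z of weight1_center in the frame of well4 below 0.0205 m and angle between weight1_center's own z axis and vertical below 0.1 rad)) and ((horizontal distance between weight2_center and well1 below 0.006 m and z of weight2_center in the frame of well1 below 0.0205 m and angle between weight2_center's own z axis and vertical below 0.1 rad) or (horizontal distance between weight2_center and well2 below 0.006 m and z of weight2_center in the frame of well2 below 0.0205 m and angle between weight2_center's own z axis and vertical below 0.1 rad) or (horizontal distance between weight2_center and well3 below 0.006 m and z of weight2_center in the frame of well3 below 0.0205 m and angle between weight2_center's own z axis and vertical below 0.1 rad) or (horizontal distance between weight2_center and well4 below 0.006 m and z of weight2_center in the frame of well4 below 0.0205 m and angle between weight2_center's own z axis and vertical below 0.1 rad)) and ((horizontal distance between weight3_center and well1 below 0.006 m and z of weight3_center in the frame of well1 below 0.0205 m and angle between weight3_center's own z axis and vertical below 0.1 rad) or (horizontal distance between weight3_center and well2 below 0.006 m and z of weight3_center in the frame of well2 below 0.0205 m and angle between weight3_center's own z axis and vertical below 0.1 rad) or (horizontal distance between weight3_center and well3 below 0.006 m and z of weight3_center in the frame of well3 below 0.0205 m and angle between weight3_center's own z axis and vertical below 0.1 rad) or (horizontal distance between weight3_center and well4 below 0.006 m and z of weight3_center in the frame of well4 below 0.0205 m and angle between weight3_center's own z axis and vertical below 0.1 rad)) and ((horizontal distance between weight4_center and well1 below 0.006 m and z of weight4_center in the frame of well1 below 0.0205 m and angle between weight4_center's own z axis and vertical below 0.1 rad) or (horizontal distance between weight4_center and well2 below 0.006 m and z of weight4_center in the frame of well2 below 0.0205 m and angle between weight4_center's own z axis and vertical below 0.1 rad) or (horizontal distance between weight4_center and well3 below 0.006 m and z of weight4_center in the frame of well3 below 0.0205 m and angle between weight4_center's own z axis and vertical below 0.1 rad) or (horizontal distance between weight4_center and well4 below 0.006 m and z of weight4_center in the frame of well4 below 0.0205 m and angle between weight4_center's own z axis and vertical below 0.1 rad))), for 0.2 s.
3. pointer held within 4 mm of the marker for 1.5 s with the carriage in (value of joint carriage above 0.155 m and x of pointer in the frame of mark between -0.004 and 0.004 m), for 1.5 s.
4. drawbar back home (within 6 mm) with the carriage still in (value of joint carriage above 0.155 m and value of joint drawbar below 0.006 m), for 0.2 s.
At the end, for the whole second after the job is handed in: The carriage is drawn out to within 8 mm of its front stop, the drawbar is within 6 mm of home, and every weight present stands at rest in a well: axis within 6 mm of the well's, down to within 3.5 mm of fully seated, tilted under 0.1 rad (all of step 1 and value of joint drawbar below 0.006 m and linear speed of each of weight1, weight2, weight3, weight4 below 0.02 m/s); the robot touches nothing.
It fails at once if the pointer is pulled more than 12 mm past the marker (x of pointer in the frame of mark below -0.012 m).
It fails at once if the drawbar snaps back (faster than 0.45 m/s) (velocity of joint drawbar below -0.45 m/s).
It fails at once if a bystander is moved more than 30 mm (distance of any of teapot, jar, tape_roll from where it was at the start of the episode above 0.03 m).
Of weight1, weight2, weight3, weight4 only 2 to 4 are there at a start; the rules pass over those that are not, and their reading is None.
At some moment in a run one of weight1, weight2, weight3, weight4 may be knocked a few centimetres aside while the robot is not near it.
It also fails if it takes over 210 s, if anything falls off the work surface, if the arm or the gripper's body presses on something with over 40 N, if the wrist force passes 120 N, or if a joint passes its speed limit or range.

## Robot

A 7-joint arm with a two-finger parallel gripper is mounted at the origin on the work surface. World frame = base frame: x ahead of the robot, y to its left, z up, the work surface at z = 0. Lengths are in m, angles in rad, forces in N, time in s.
With the tool pointing down it reaches from about 0.4 to 0.85 m from the base axis. Payload 6.9 kg.
Tool frame: the origin (TCP) lies at the very end of the fingers, on their centre line; the grasp point (between the pads) lies 19 mm behind it; z points along the fingers, y is the direction in which the jaws open and shut (so a half turn about z gives the same grasp; the last joint's range is limited). The gripper opens to 85 mm and grips with 20 to 120 N. Pads are 22 mm wide; open, the fingers measure 114 mm over their backs; the gripper's body (76 mm by 85 mm) begins 54 mm behind the grasp point. The pads swing forward as they close: fully open they stand 13 mm farther back than shut.
Start: joints at [1.397, 0.507, -0.238, 1.5, 0.126, 1.149, -0.155], TCP at [0.173, -0.601, 0.193] pointing down, gripper open.
Joint ranges: [-3.08, 3.08], [-0.24, 2.05], [-1.43, 1.35], [0, 2.5], [-1.52, 4.66], [0.17, 1.96], [-2.89, 2.89]. Speed limits (rad/s): [2.39, 2.39, 3.14, 3.14, 3.14, 3.14, 3.14].

## Interface

Orientations are given as a rotation vector (axis times angle).
In Python, from workcell import ctrl gives the robot as it stands.
- The arm moves only by the shell command python3 -m crank 'ROWS' [FORCE]. ROWS is JSON, a list that holds one entry, the list of rows, each a list of 7 numbers: the shift along the world's x, y, z in m, then the turn, a rotation vector about the world's x, y, z in degrees, then the opening, from 0 (shut) to 1 (fully open). A call has 1 to 10 rows; each row shifts and turns the commanded pose from where the row before left it; what a row does not reach is not made up. A row lasts 1/10 s, in which the tool goes at most 50 mm and 8.59 degrees, less where a joint would pass 70% of its speed; a pose out of reach is approached as far as the arm can. A call with a gripper value outside its range is refused whole. The fingers move at their own pace and stop on an object; FORCE is the grip in N (left out, the last holds). Time passes only in rows, so rows that do not move let the fingers close. It gives the time, the measured TCP pose, the force and the opening at its end, in the units of the state.
- ctrl.state(): the state, without advancing time (a new reading comes with each control period).
- ctrl.camera(name): name is "side" or "top" or "wrist"; returns the picture (420x560x3 uint8, red, green, blue); there is no depth.
- ctrl.camera_params(name): a dict with "fovy" (degrees; the focal length in pixels is half the picture's height over the tangent of half this angle, whatever the lens; pixels are square), "cx", "cy" (the principal point, pixels), "world_from_camera" (4x4, takes a point from camera to world coordinates); the wrist camera has in their place "tool_from_camera" (4x4, takes a point from camera to tool coordinates, whose origin is the TCP and whose axes are the flange's). Camera axes: x right, y down, z forward; pixel columns grow to the right and rows downward; lengths in m; the calibration is good to about 2 mm. A picture is of the moment at which its call begins: read the wrist's pose just before it. camera_params takes no time and is no camera call.
- ctrl.job_done(): hands the job in, once; it reports no verdict.
The state is a dict: "t": time; "joints": joint angles; "qvel": joint speeds; "joint_torque": joint torques, N m; "position": TCP position; "tool_rot": TCP orientation; "ft_force": force on the tool from outside, world axes, zero at the start; "ft_torque": the same for the moment, N m; "finger_gap": finger opening in m.
Only numpy, scipy, OpenCV 4.12 (cv2) and the standard library are available. Lean on these libraries where they do the work, as an engineer would, in place of code of your own. Each camera call takes 0.05 s, during which the arm holds its last target. There are 200 camera calls.

## Working session

There is one attempt and no reset: what is moved stays moved. The work goes in short steps, Python scripts to look and compute and a shell command to move; the robot and the scene stay as the last step left them, time stands still between calls to the robot, and variables do not carry over. Pictures are saved under pics/ and viewed, about 12 in all and at most 16, crops included, and the job is handed in when it is done.

```bash
ls; mkdir -p pics
python3 - <<'E'
from workcell import ctrl
import cv2
for n in("top","side"):
    cv2.imwrite(f"pics/{n}0.png",ctrl.camera(n)[:,:,::-1]); print(n,ctrl.camera_params(n))
print(ctrl.camera_params("wrist"))
print(ctrl.state())
E
```

```text
pics
top {'fovy': 50.74264051731378, 'cx': 290.6439454286992, 'cy': 211.50555568332507, 'world_from_camera': array([[-0.02649851, -0.99111983,  0.1303047 ,  0.35371856],
       [-0.99956472,  0.02457903, -0.01631719,  0.00496813],
       [ 0.01296953, -0.13068036, -0.99133972,  1.29806708],
       [ 0.        ,  0.        ,  0.        ,  1.        ]])}
side {'fovy': 46.64663355579093, 'cx': 285.48517459310256, 'cy': 208.72724471339367, 'world_from_camera': array([[ 0.9397994 , -0.21377478,  0.2666035 ,  0.16329236],
       [-0.34159194, -0.56578022,  0.75047164, -0.97391673],
       [-0.00959292, -0.79636241, -0.60474366,  0.88848467],
       [ 0.        ,  0.        ,  0.        ,  1.        ]])}
{'fovy': 61.28052675683992, 'cx': 277.3972656665996, 'cy': 212.75097288627012, 'tool_from_camera': array([[ 1.70799043e-04, -9.61850372e-01, -2.73576010e-01,
         6.91003642e-02],
       [ 9.99999961e-01,  1.04100575e-04,  2.58318924e-04,
        -1.04566061e-03],
       [-2.19984733e-04, -2.73576044e-01,  9.61850352e-01,
        -1.82142348e-01],
       [ 0.00000000e+00,  0.00000000e+00,  0.00000000e+00,
         1.00000000e+00]])}
{'t': 0.1, 'joints': array([ 1.39649468,  0.50826401, -0.23755454,  1.50100176,  0.12565736,
        1.14892761, -0.15476956]), 'qvel': array([-5.13709677e-04, -1.59914689e-05, -9.08442471e-04, -7.00340589e-04,
        2.03245478e-04, -1.13071224e-03, -3.95185638e-04]), 'joint_torque': array([-4.47403683e-03, -6.21837831e+01, -2.19393566e+00, -2.50207150e+01,
        1.26536441e-02,  7.91896367e-03, -1.02627820e-05]), 'position': array([ 0.17241741, -0.60021776,  0.19202183]), 'tool_rot': array([-3.10930130e+00, -4.37919561e-01,  3.22207426e-04]), 'ft_force': array([-0.40056482,  0.28681052,  0.1537569 ]), 'ft_torque': array([-0.02180148,  0.02006178,  0.0297581 ]), 'finger_gap': 0.08568143202852084}
```

View pics/top0.png

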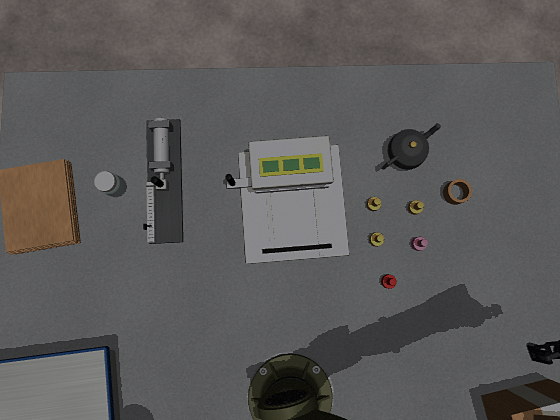

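View pics/side0.png

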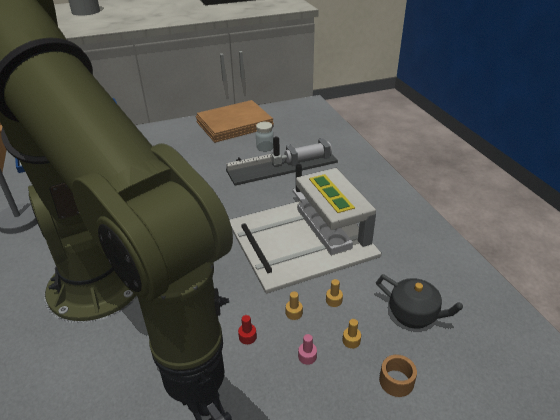

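The top view shows three brass weights at about (374,203), (416,207) and (377,239). There is a pink decoy at (420,243) and a red one at (389,281). The carriage handle is near (230,181), the gauge handle near (158,182) and the marker near (146,226).

```bash
cat > h.py <<'E'
from workcell import ctrl
import numpy as np, cv2
from scipy.spatial.transform import Rotation as R
def cam(n):
    s=ctrl.state(); p=ctrl.camera_params(n); im=ctrl.camera(n)[:,:,::-1].copy()
    if n=="wrist":
        T=np.eye(4);T[:3,:3]=R.from_rotvec(s['tool_rot']).as_matrix();T[:3,3]=s['position'];W=T@p['tool_from_camera']
    else: W=p['world_from_camera']
    f=210/np.tan(np.radians(p['fovy']/2))
    return im,dict(W=W,f=f,cx=p['cx'],cy=p['cy'])
def ray(c,u,v):
    d=c['W'][:3,:3]@np.array([(u-c['cx'])/c['f'],(v-c['cy'])/c['f'],1]); return c['W'][:3,3],d
def onz(c,u,v,z):
    o,d=ray(c,u,v); return o+d*(z-o[2])/d[2]
def proj(c,P):
    q=c['W'][:3,:3].T@(np.asarray(P)-c['W'][:3,3]); return q[:2]/q[2]*c['f']+[c['cx'],c['cy']]
def tri(c1,a,c2,b):
    o1,d1=ray(c1,*a);o2,d2=ray(c2,*b)
    t=np.linalg.lstsq(np.c_[d1,-d2],o2-o1,rcond=None)[0]; p,q=o1+t[0]*d1,o2+t[1]*d2
    return (p+q)/2,np.linalg.norm(p-q)
def brass(im):
    h=cv2.cvtColor(im,cv2.COLOR_BGR2HSV); return cv2.inRange(h,(15,110,60),(32,255,255))
def blobs(m,a=30):
    n,l,s,c=cv2.connectedComponentsWithStats(m); return [(c[i].round(1),s[i]) for i in range(1,n) if s[i][4]>a]
def st():
    s=ctrl.state(); M=R.from_rotvec(s['tool_rot']).as_matrix(); print('t',round(s['t'],2),'p',s['position'].round(4),'jawyaw',np.degrees(np.arctan2(M[1,1],M[0,1])).round(2),'z',M[:,2].round(3),'F',s['ft_force'].round(1),'gap',s['finger_gap'].round(4)); return s
E
python3 - <<'E'
from h import *
im,c=cam("top");s,cs=cam("side")
for b in blobs(brass(im)): print(b, onz(c,*b[0],.03).round(3))
w=cv2.inRange(cv2.cvtColor(im,cv2.COLOR_BGR2HSV),(0,0,120),(180,40,255))
for b in blobs(w,400):
    print(b)
a=cv2.resize(im[110:290,90:460],None,fx=2.1,fy=2.1,interpolation=3)
b=cv2.resize(s[100:290,200:400],None,fx=2.2,fy=2.2,interpolation=3)
cv2.imwrite("pics/t1.png",a);cv2.imwrite("pics/s1.png",b)
E
```

```text
(array([290.3, 164.9]), array([259, 154,  64,  23, 608], dtype=int32)) [ 0.658 -0.019  0.03 ]
(array([374.1, 203. ]), array([368, 197,  13,  13, 124], dtype=int32)) [ 0.539 -0.259  0.03 ]
(array([416.2, 206.4]), array([410, 200,  14,  14, 117], dtype=int32)) [ 0.526 -0.381  0.03 ]
(array([377. , 238.8]), array([371, 233,  13,  13, 126], dtype=int32)) [ 0.435 -0.262  0.03 ]
(array([294.3, 204.6]), array([ 241,  136,  108,  127, 9466], dtype=int32))
(array([ 57.3, 388.7]), array([   0,  350,  109,   70, 6257], dtype=int32))
```

View pics/t1.png

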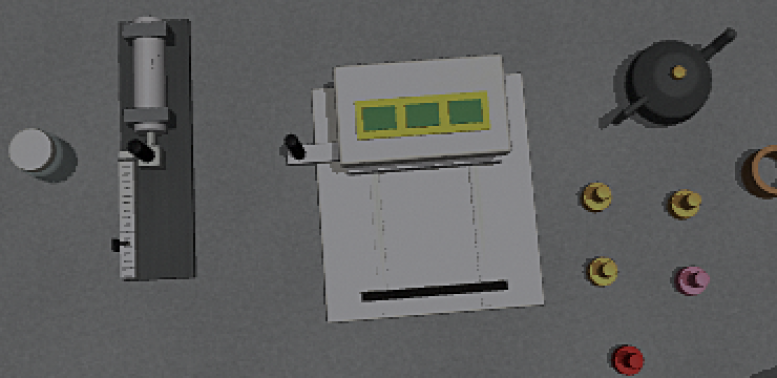

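Run:
```python
from h import *
im,c=cam("top")
P=lambda x,y,z:onz(c,90+x/2.1,110+y/2.1,z)
fl,fr,rb=P(329,322,.016),P(543,305,.016),P(521,72,.016)
print('chk corners',fl.round(4),fr.round(4),rb.round(4))
d=fl-fr;print('yaw from front',np.degrees(np.arctan2(-d[0],d[1])),np.linalg.norm(d));e=rb-fr;print(np.degrees(np.arctan2(e[1],e[0])),np.linalg.norm(e))
print('chandle top',P(290,138,.13).round(4),'base',P(300,153,.04))
g=[P(x,y,.01) for x,y in((125,280),(194,277),(188,19),(119,22))]
print(np.array(g).round(3)); e=(g[2]+g[3]-g[0]-g[1]);print('gauge yaw',np.degrees(np.arctan2(e[1],e[0])))
print('dhandle top',P(133,145,.115).round(4))
print('pointer',P(124,156,.034).round(4),'mark',P(120,244,.034).round(4))
st()
w=lambda x,y:P(x,y,.066).round(4)
print('stems',w(601,193),w(692,199),w(607,265))
```

```text
chk corners [0.3753 0.1141 0.016 ] [ 0.3908 -0.18    0.016 ] [ 0.721  -0.1631  0.016 ]
yaw from front 3.0139842703978466 0.29454953624907004
2.9343133545746145 0.330681007410935
chandle top [0.6083 0.151  0.13  ] base [0.6065667  0.14875586 0.04      ]
[[0.44  0.395 0.01 ]
 [0.442 0.3   0.01 ]
 [0.812 0.31  0.01 ]
 [0.809 0.409 0.01 ]]
gauge yaw 1.9066458648541076
dhandle top [0.6071 0.3552 0.115 ]
pointer [0.6094 0.3913 0.034 ] mark [0.4878 0.3949 0.034 ]Traceback (most recent call last):
  File "<stdin>", line 12, in <module>
  File "h.py", line 26, in st
    s=ctrl.state(); M=R.from_rotvec(s['tool_rot']).as_matrix(); print('t',round(s['t'],2),'p',s['position'].round(4),'jawyaw',np.degrees(np.arctan2(M[1,1],M[0,1])).round(2),'z',M[:,2].round(3),'F',s['ft_force'].round(1),'gap',s['finger_gap'].round(4)); return s
                                                                                                                                                                                                                                  ^^^^^^^^^^^^^^^^^^^^^
AttributeError: 'float' object has no attribute 'round'
```

View pics/s1.png

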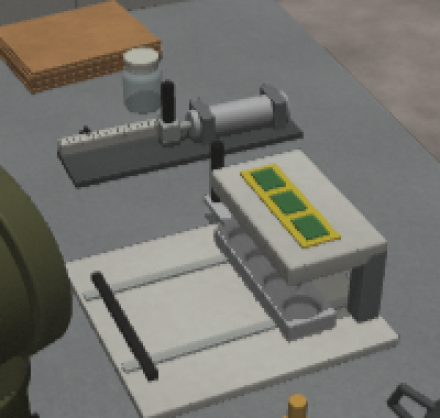

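The side crop shows the carriage part-way in, with its wells at the front of the head, and the drawbar home with clear space around its handle. I'll now go to the carriage handle.

```bash
sed -i "s/s\['finger_gap'\].round(4)/round(float(s['finger_gap']),4)/" h.py
python3 -m crank '[[[0.033,0.03,0,0,0,7.7,1],[0.033,0.03,0,0,0,7.7,1],[0.033,0.03,0,0,0,7.7,1],[0.033,0.03,0,0,0,7.7,1],[0.033,0.03,0,0,0,7.7,1],[0.033,0.03,0,0,0,7.7,1],[0.033,0.03,0,0,0,7.7,1],[0.033,0.03,0,0,0,7.7,1],[0.033,0.03,0,0,0,7.7,1],[0.033,0.03,0,0,0,7.7,1]]]' 60
python3 -m crank '[[[0.011,0.045,0,0,0,0,1],[0.011,0.045,0,0,0,0,1],[0.011,0.045,0,0,0,0,1],[0.011,0.045,0,0,0,0,1],[0.011,0.045,0,0,0,0,1],[0.011,0.045,0,0,0,0,1],[0.011,0.045,0,0,0,0,1],[0.011,0.045,0,0,0,0,1],[0.011,0.045,0,0,0,0,1],[0,0.045,0,0,0,0,1]]]'
python3 - <<'E'
from h import *
st()
im,c=cam("wrist");cv2.imwrite("pics/w1.png",im);st()
E
```

```text
t: 1.25
position: [0.5036, -0.2995, 0.1929]
tool_rot: [2.156, 2.285, -0.0]
ft_force: [1.1, 0.3, -0.1]
finger_gap: 0.0853
t: 2.25
position: [0.6026, 0.1508, 0.1924]
tool_rot: [2.163, 2.278, 0.0]
ft_force: [1.3, 0.2, 0.3]
finger_gap: 0.0854
t 2.25 p [0.6026 0.1508 0.1924] jawyaw 2.97 z [ 0.  0. -1.] F [1.3 0.2 0.3] gap 0.0854
t 2.3 p [0.5999 0.162  0.193 ] jawyaw 3.58 z [-0.     0.008 -1.   ] F [-1.1  7.5  1.3] gap 0.0852
```

View pics/w1.png

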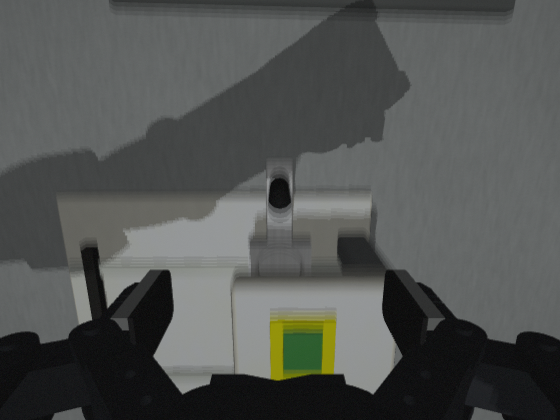

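The handle post is right under the jaws at about (280,190), but the picture was taken while the arm was still settling. I'll settle it and re-measure.

```bash
python3 -m crank '[[[0,0,0,0,0,0,1],[0,0,0,0,0,0,1],[0,0,0,0,0,0,1]]]'
python3 - <<'E'
from h import *
im,c=cam("wrist");st()
g=cv2.cvtColor(im,cv2.COLOR_BGR2GRAY)
m=cv2.inRange(g[80:290,230:330],0,28)
for b in blobs(m,60):
    x,y,w,h,a=b[1]; u=230+x+w/2; print(b[0]+[230,80],b[1],'top-ish',onz(c,u,80+y+h-w/2,.13).round(4),'bot', onz(c,u,80+y+w/2,.13).round(4))
E
```

```text
t: 2.6
position: [0.6018, 0.1474, 0.1926]
tool_rot: [2.164, 2.277, -0.002]
ft_force: [1.2, 0.5, 0.0]
finger_gap: 0.0852
t 2.65 p [0.6019 0.1473 0.1926] jawyaw 2.88 z [-0.    -0.001 -1.   ] F [-0.9 -0.6  1.5] gap 0.0855
[280.1 195.1] [ 39  95  24  43 692] top-ish [0.6036 0.1531 0.13  ] bot [0.6029 0.1669 0.13  ]
```

```bash
python3 -m crank '[[[0.002,0.004,-0.02,0,0,0,1],[0,0,-0.022,0,0,0,1],[0,0,-0.022,0,0,0,1],[0,0,-0.022,0,0,0,1],[0,0,-0.021,0,0,0,1],[0,0,0,0,0,0,0.6],[0,0,0,0,0,0,0],[0,0,0,0,0,0,0],[0,0,0,0,0,0,0],[0,0,0,0,0,0,0]]]' 60
python3 -m crank '[[[0,0,0,0,0,0,0],[-0.01,-0.0005,0,0,0,0,0],[-0.015,-0.0008,0,0,0,0,0],[-0.015,-0.0008,0,0,0,0,0],[-0.015,-0.0008,0,0,0,0,0],[-0.015,-0.0008,0,0,0,0,0],[-0.01,-0.0005,0,0,0,0,0],[0,0,0,0,0,0,0]]]'
```

```text
t: 3.65
position: [0.6041, 0.1534, 0.087]
tool_rot: [2.161, 2.278, 0.002]
ft_force: [-0.7, -2.3, 4.6]
finger_gap: 0.014
t: 4.45
position: [0.5223, 0.1488, 0.087]
tool_rot: [2.16, 2.279, -0.0]
ft_force: [-1.5, -1.7, 9.6]
finger_gap: 0.0133
```

Run:
```python
from h import *
im,c=cam("wrist");st()
t,c2=cam("top")
cv2.imwrite("pics/w2.png",np.hstack([im[:, :][60:400,80:480],cv2.resize(t[120:280,200:380],None,fx=2,fy=2)[:340]]) if 0 else np.hstack([im[60:380,80:480],cv2.resize(t[120:280,200:380],None,fx=2,fy=2)]))
```

```text
t 4.5 p [0.5226 0.1488 0.087 ] jawyaw 3.05 z [ 0.001 -0.001 -1.   ] F [-2.4 -2.   9.9] gap 0.0135
```

View pics/w2.png

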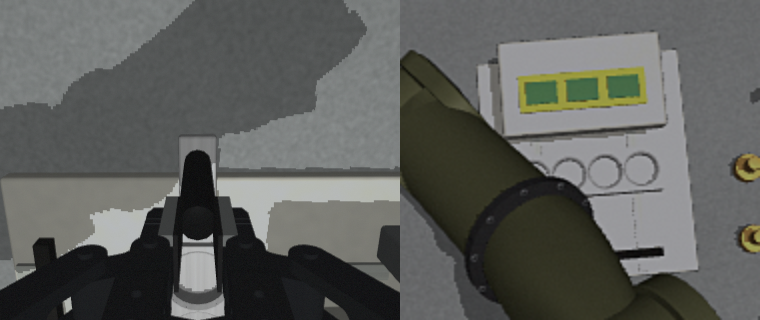

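Gripped; the carriage follows and the wells are coming out (four rings visible). I'll keep pulling until the stop shows up in the force.

```bash
python3 -m crank '[[[-0.01,-0.0005,0,0,0,0,0],[-0.01,-0.0005,0,0,0,0,0],[-0.01,-0.0005,0,0,0,0,0],[-0.01,-0.0005,0,0,0,0,0],[0,0,0,0,0,0,0]]]'
python3 -m crank '[[[-0.008,-0.0004,0,0,0,0,0],[-0.008,-0.0004,0,0,0,0,0],[0,0,0,0,0,0,0]]]'
```

```text
t: 5.05
position: [0.4827, 0.1465, 0.087]
tool_rot: [2.161, 2.278, -0.0]
ft_force: [-2.8, -2.5, 11.0]
finger_gap: 0.0134
t: 5.35
position: [0.4671, 0.1457, 0.087]
tool_rot: [2.161, 2.278, 0.0]
ft_force: [-1.4, -2.6, 11.7]
finger_gap: 0.0135
```

```bash
python3 -m crank '[[[-0.006,-0.0003,0,0,0,0,0],[-0.006,-0.0003,0,0,0,0,0],[0,0,0,0,0,0,0]]]'
python3 -m crank '[[[-0.005,-0.0003,0,0,0,0,0],[-0.005,-0.0003,0,0,0,0,0],[0,0,0,0,0,0,0]]]'
python3 - <<'E'
from h import *
t,c2=cam("top");s,_=cam("side")
cv2.imwrite("pics/t3.png",np.hstack([cv2.resize(t[120:280,230:360],None,fx=2.6,fy=2.6),cv2.resize(s[130:290,210:380],None,fx=2.6,fy=2.6)]))
E
```

```text
t: 5.65
position: [0.4555, 0.145, 0.087]
tool_rot: [2.161, 2.277, 0.001]
ft_force: [0.0, -2.4, 11.3]
finger_gap: 0.0134
t: 5.95
position: [0.4458, 0.1445, 0.087]
tool_rot: [2.161, 2.277, 0.001]
ft_force: [-0.6, -2.7, 11.6]
finger_gap: 0.0133
```

View pics/t3.png

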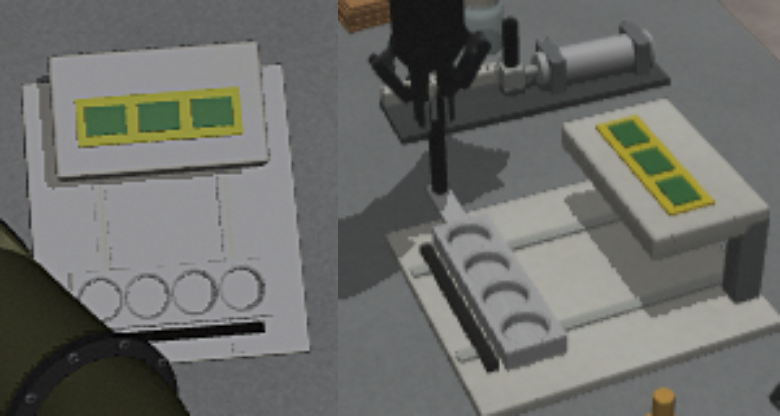

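All four wells are out, and the carriage is just short of the black front stop. A few more millimetres.

```bash
python3 -m crank '[[[-0.004,-0.0002,0,0,0,0,0],[-0.004,-0.0002,0,0,0,0,0],[0,0,0,0,0,0,0]]]'
python3 -m crank '[[[-0.003,-0.0002,0,0,0,0,0],[-0.003,-0.0002,0,0,0,0,0],[0,0,0,0,0,0,0]]]'
```

```text
t: 6.35
position: [0.4414, 0.1443, 0.0871]
tool_rot: [2.16, 2.274, 0.009]
ft_force: [10.3, -3.2, 0.1]
finger_gap: 0.0131
t: 6.65
position: [0.4414, 0.1444, 0.0875]
tool_rot: [2.16, 2.269, 0.023]
ft_force: [29.8, -4.0, -17.6]
finger_gap: 0.0131
```

Stop reached at tool x = 0.4414. I'll relax, open, lift, and look at the wells from above on the way to the weights.

```bash
python3 -m crank '[[[0.004,0.0002,0,0,0,0,0],[0.004,0.0002,0,0,0,0,0],[0,0,0,0,0,0,0.6],[0,0,0,0,0,0,1],[0,0,0,0,0,0,1],[0,0,0.03,0,0,0,1],[0,0,0.04,0,0,0,1],[0,0,0.04,0,0,0,1],[0,0,0.04,0,0,0,1],[0,0,0.03,0,0,0,1]]]'
python3 -m crank '[[[0.002,-0.04,0,0,0,0,1],[0.002,-0.04,0,0,0,0,1],[0.002,-0.04,0,0,0,0,1],[0.002,-0.04,0,0,0,0,1],[0,-0.04,0,0,0,0,1],[0,-0.02,0,0,0,0,1],[0,0,0,0,0,0,1],[0,0,0,0,0,0,1],[0,0,0,0,0,0,1]]]'
python3 - <<'E'
from h import *
im,c=cam("wrist");st();cv2.imwrite("pics/w4.png",im)
x=np.array([np.cos(.052),np.sin(.052),0]);y=np.array([-x[1],x[0],0])
h=np.array([.4414,.147,.042]);
for k in(-78,-26,26,78): P=h-.17*y+k/1e3*y; print(P.round(4),proj(c,P).round(1))
E
```

```text
t: 7.65
position: [0.4392, 0.1452, 0.268]
tool_rot: [2.16, 2.28, 0.002]
ft_force: [0.8, 0.0, -0.7]
finger_gap: 0.0855
t: 8.55
position: [0.4474, -0.0737, 0.2658]
tool_rot: [-2.159, -2.281, -0.0]
ft_force: [-0.6, 0.4, -0.8]
finger_gap: 0.0854
t 8.6 p [ 0.4475 -0.0737  0.2658] jawyaw 3.18 z [-0.  0. -1.] F [ 0.3 -0.2  0.3] gap 0.0856
[ 0.4543 -0.1007  0.042 ] [282.4 198.2]
[ 0.4516 -0.0487  0.042 ] [282.8 153.7]
[0.4489 0.0032 0.042 ] [283.1 105.9]
[0.4462 0.0551 0.042 ] [283.5  54.5]
```

View pics/w4.png

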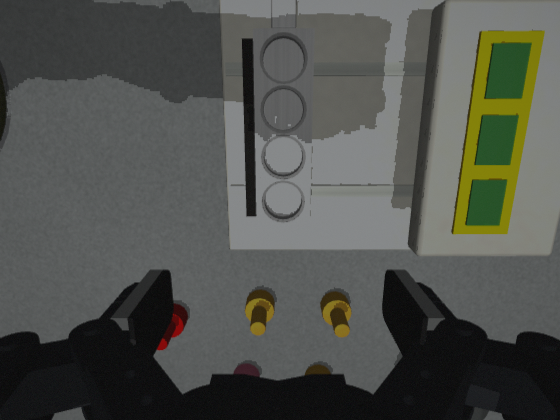

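The four mouths are at about (283, 59/108/156/200), and two brass stem tops at about (259,329) and (342,330). I'll fit the rings and the stems.

Run:
```python
from h import *
im=cv2.imread("pics/w4.png");_,c=cam("wrist");s=st()
g=cv2.cvtColor(im,cv2.COLOR_BGR2GRAY)
C=cv2.HoughCircles(g[20:235,250:320],cv2.HOUGH_GRADIENT,1,30,param1=80,param2=12,minRadius=17,maxRadius=26)
for u,v,r in sorted(C[0].tolist(),key=lambda q:q[1]): print(round(u+250,1),round(v+20,1),r,onz(c,u+250,v+20,.042).round(4))
b=brass(im)
for q in blobs(b[260:375,180:400],50): print('w',q[0]+[180,260],q[1])
for uv in((259,328.5),(342,330.5)): print(onz(c,*uv,.066).round(4))
```

```text
t 8.65 p [ 0.4476 -0.0739  0.2658] jawyaw 3.17 z [ 0.  0. -1.] F [-0.4 -0.3  0.6] gap 0.0852
282.5 59.5 21.0 [0.4455 0.0502 0.042 ]
280.5 109.5 21.0 [ 0.4463 -0.0007  0.042 ]
282.5 156.5 22.100000381469727 [ 0.4516 -0.0519  0.042 ]
281.5 201.5 20.799999237060547 [ 0.4536 -0.1047  0.042 ]
w [259.3 307.5] [ 65  38  29  24 387]
w [335.6 309.7] [141  40  31  25 390]
w [257.4 327.8] [ 70  61  16  14 174]
w [341.5 329.8] [153  63  17  14 173]
[ 0.4347 -0.2615  0.066 ]
[ 0.5373 -0.2586  0.066 ]
```

```bash
python3 -m crank '[[[-0.003,-0.04,-0.03,0,0,0,1],[-0.003,-0.04,-0.03,0,0,0,1],[-0.003,-0.04,-0.03,0,0,0,1],[-0.003,-0.04,-0.03,0,0,0,1],[-0.001,-0.0275,-0.03,0,0,0,1],[0,0,0,0,0,0,1],[0,0,0,0,0,0,1],[0,0,0,0,0,0,1]]]'
cat >> h.py <<'E'
def stems(im,c,z=.066,r0=100):
    b=brass(im)
    h=cv2.cvtColor(im,cv2.COLOR_BGR2HSV)
    for q in blobs(b,80): print(q[0],q[1],onz(c,*q[0],z).round(4))
E
python3 - <<'E'
from h import *
im,c=cam("wrist");st();stems(im,c);cv2.imwrite("pics/w5.png",im)
E
```

```text
t: 9.45
position: [0.4358, -0.2609, 0.117]
tool_rot: [2.158, 2.281, 0.002]
ft_force: [-0.2, 0.3, 0.4]
finger_gap: 0.0855
t 9.5 p [ 0.4359 -0.261   0.1172] jawyaw 3.18 z [ 0.002 -0.001 -1.   ] F [ 0.1 -0.2  0.2] gap 0.0859
[273.8 202.3] [ 250  175   49   57 2107] [ 0.4324 -0.2497  0.066 ]
[404.7 207.2] [ 373  179   66   57 2607] [ 0.5216 -0.2483  0.066 ]
[369.4 339.1] [ 343  305   51   76 2398] [ 0.5107 -0.3529  0.066 ]
```

View pics/w5.png

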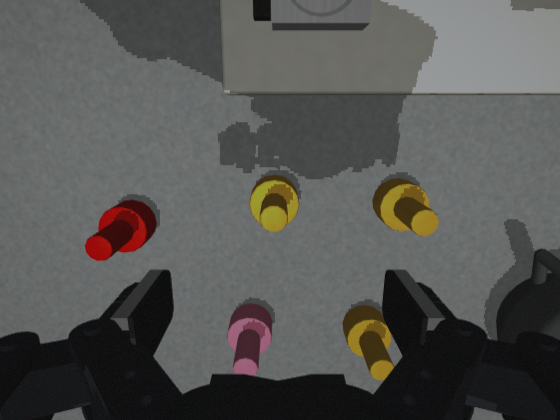

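Weight A's stem top is at (274,218), B's at (424,222) and C's at (381,370).

```bash
python3 - <<'E'
from h import *
_,c=cam("wrist")
for uv in((273.5,218),(424,222),(381,369)): print(onz(c,*uv,.066).round(4))
E
python3 -m crank '[[[-0.0015,-0.0005,-0.015,0,0,0,1],[0,0,-0.024,0,0,0,1],[0,0,-0.024,0,0,0,1],[0,0,-0.022,0,0,0,1],[0,0,0,0,0,0,0.6],[0,0,0,0,0,0,0],[0,0,0,0,0,0,0],[0,0,0,0,0,0,0],[0,0,0,0,0,0,0],[0,0,0,0,0,0,0]]]' 50
```

```text
[ 0.4329 -0.2611  0.066 ]
[ 0.5367 -0.2582  0.066 ]
[ 0.5234 -0.3797  0.066 ]
t: 10.55
position: [0.4333, -0.2632, 0.0315]
tool_rot: [2.162, 2.279, 0.0]
ft_force: [0.0, -0.5, 0.4]
finger_gap: 0.0001
```

Shut on nothing, so something is off (the 13 mm gap on the 18 mm post hinted the same). I'll look.

Run:
```python
from h import *
im,c=cam("wrist");s=st();cv2.imwrite("pics/w6.png",im)
M=R.from_rotvec(s['tool_rot']).as_matrix()
print('tcp px',proj(c,s['position']),'grasp px',proj(c,s['position']-.019*M[:,2]))
```

```text
t 10.6 p [ 0.4332 -0.2632  0.0314] jawyaw 3.02 z [ 0. -0. -1.] F [-0.  -0.   0.1] gap -0.0001
tcp px [278.00991174 245.0382615 ] grasp px [278.06748646 258.84092583]
```

View pics/w6.png

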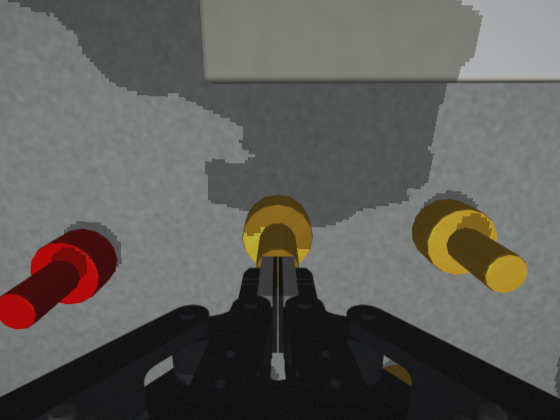

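The fingers hide the stem top, so they seem to have closed above the weight: the real tips look about 40 mm higher than the reported TCP. That also explains the light grip at the top of the post. I'll check in the side view.

Run:
```python
from h import *
im,c=cam("side");s=st()
for z in(.031,.05,.066,.08,.1): print(z,proj(c,[s['position'][0],s['position'][1],z]).round(1))
u,v=proj(c,[s['position'][0],s['position'][1],.06]).round().astype(int)
a=im[v-60:v+50,u-70:u+70];cv2.imwrite("pics/s7.png",cv2.resize(a,None,fx=5,fy=5,interpolation=2));print('crop origin',u-70,v-60)
```

```text
t 10.65 p [ 0.4332 -0.2631  0.0312] jawyaw 3.02 z [ 0. -0. -1.] F [-0.6 -0.2 -0.2] gap 0.0002
0.031 [293.7 305.4]
0.05 [293.7 299.8]
0.066 [293.7 294.9]
0.08 [293.8 290.6]
0.1 [293.8 284.4]
crop origin 224 237
```

View pics/s7.png

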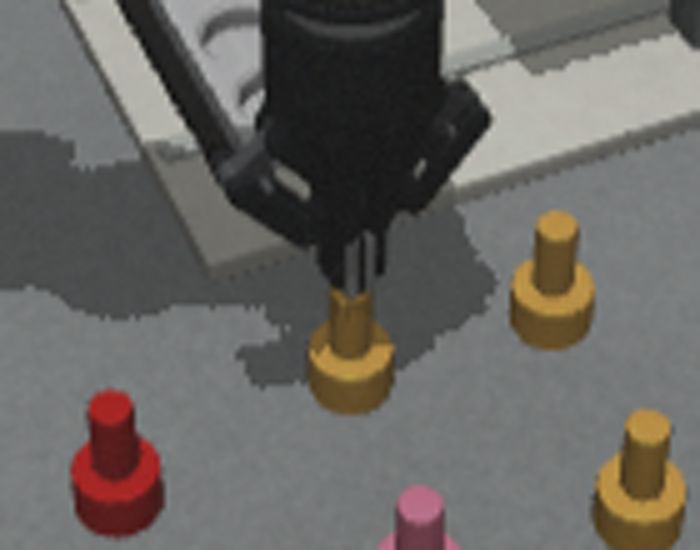

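Confirmed. The closed tips are just above A's stem top (z≈0.066) while TCP reads 0.031, so the real tips are about 35 mm above the reported TCP. I'll open, go 32 mm lower and grip.

```bash
python3 -m crank '[[[0,0,0,0,0,0,1],[0,0,0,0,0,0,1],[0,0,0,0,0,0,1],[0,0.002,-0.016,0,0,0,1],[0,0,-0.016,0,0,0,1],[0,0,0,0,0,0,0],[0,0,0,0,0,0,0],[0,0,0,0,0,0,0],[0,0,0,0,0,0,0],[0,0,0,0,0,0,0]]]' 50
```

```text
t: 11.65
position: [0.4334, -0.2613, -0.0002]
tool_rot: [2.161, 2.278, 0.0]
ft_force: [-1.1, 0.1, 6.1]
finger_gap: 0.0181
```

```bash
python3 -m crank '[[[0,0,0.01,0,0,0,0],[0,0,0.02,0,0,0,0],[0,0,0.03,0,0,0,0],[0,0,0.03,0,0,0,0],[0,0,0.02,0,0,0,0],[0.002,0.03,0,0,0,0,0],[0.002,0.035,0,0,0,0,0],[0.002,0.035,0,0,0,0,0],[0.002,0.035,0,0,0,0,0],[0.002,0.035,0,0,0,0,0]]]'
python3 -m crank '[[[0.002,0.035,0,0,0,0,0],[0.002,0.03,0,0,0,0,0],[0.001,0.025,0,0,0,0,0],[0,0,0,0,0,0,0],[0,0,0,0,0,0,0],[0,0,0,0,0,0,0]]]'
python3 - <<'E'
from h import *
im,c=cam("wrist");s=st();cv2.imwrite("pics/w8.png",im)
C=cv2.HoughCircles(cv2.cvtColor(im,cv2.COLOR_BGR2GRAY),cv2.HOUGH_GRADIENT,1,30,param1=80,param2=14,minRadius=25,maxRadius=50)
if C is not None:
  for u,v,r in C[0].tolist(): print(u,v,r,onz(c,u,v,.042).round(4))
for P in([.4534,-.1047,.042],[.4507,-.0528,.042],[.448,-.0009,.042],[.4452,.0511,.042]):print(proj(c,P).round(1))
E
```

```text
t: 12.65
position: [0.4426, -0.0897, 0.1095]
tool_rot: [-2.162, -2.279, 0.0]
ft_force: [0.8, 0.6, -3.8]
finger_gap: 0.0187
t: 13.25
position: [0.4478, -0.002, 0.1091]
tool_rot: [2.163, 2.278, -0.001]
ft_force: [0.3, -0.3, -2.7]
finger_gap: 0.0183
t 13.3 p [ 0.4478 -0.0021  0.109 ] jawyaw 2.94 z [-0.    -0.001 -1.   ] F [-0.3 -0.8 -2.3] gap 0.0185
279.5 134.5 30.5 [0.4459 0.0533 0.042 ]
277.5 269.5 42.70000076293945 [ 0.4498 -0.0478  0.042 ]
280.5 208.5 29.399999618530273 [0.4495 0.0007 0.042 ]
282.5 312.5 30.5 [ 0.4557 -0.0847  0.042 ]
221.5 79.5 49.400001525878906 [0.4057 0.0868 0.042 ]
[278.3 334.2]
[278.3 275.6]
[278.4 210.5]
[278.3 137.7]
```

View pics/w8.png

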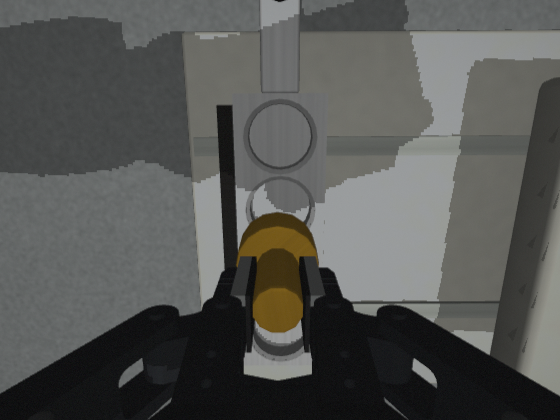

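The weight hangs upright in the grip and well 3 shows at (281,208), about 2 mm right of the held axis. I'll shift +2 mm in x and y and lower it.

```bash
python3 -m crank '[[[0.0018,0.002,-0.02,0,0,0,0],[0,0,-0.02,0,0,0,0],[0,0,-0.018,0,0,0,0],[0,0,-0.005,0,0,0,0],[0,0,-0.005,0,0,0,0],[0,0,-0.005,0,0,0,0],[0,0,-0.004,0,0,0,0],[0,0,0,0,0,0,0]]]'
python3 -m crank '[[[0,0,-0.003,0,0,0,0],[0,0,-0.002,0,0,0,0],[0,0,0,0,0,0,0]]]'
```

```text
t: 14.1
position: [0.4499, 0.0009, 0.0319]
tool_rot: [2.162, 2.279, -0.0]
ft_force: [0.3, -1.2, -2.8]
finger_gap: 0.0183
t: 14.4
position: [0.4498, 0.001, 0.0269]
tool_rot: [-2.162, -2.279, 0.0]
ft_force: [-0.2, -0.3, -3.9]
finger_gap: 0.0182
```

```bash
python3 -m crank '[[[0,0,-0.0015,0,0,0,0],[0,0,0,0,0,0,0],[0,0,0,0,0,0,0.5],[0,0,0,0,0,0,1],[0,0,0,0,0,0,1],[0,0,0.02,0,0,0,1],[0,0,0.04,0,0,0,1],[0,0,0.045,0,0,0,1],[0,0,0.045,0,0,0,1]]]'
python3 -m crank '[[[0.015,-0.04,0,0,0,0,1],[0.015,-0.04,0,0,0,0,1],[0.015,-0.04,0,0,0,0,1],[0.015,-0.04,0,0,0,0,1],[0.015,-0.04,0,0,0,0,1],[0.01,-0.04,0,0,0,0,1],[0.003,-0.02,-0.03,0,0,0,1],[0,0,-0.03,0,0,0,1],[0,0,0,0,0,0,1],[0,0,0,0,0,0,1]]]'
python3 - <<'E'
from h import *
im,c=cam("wrist");s=st();stems(im,c);cv2.imwrite("pics/w9.png",im)
E
```

```text
t: 15.3
position: [0.4493, 0.0012, 0.177]
tool_rot: [-2.161, -2.279, 0.0]
ft_force: [1.0, -0.3, -0.1]
finger_gap: 0.0852
t: 16.3
position: [0.5379, -0.2582, 0.1157]
tool_rot: [-2.16, -2.279, -0.0]
ft_force: [-0.4, 0.2, -0.1]
finger_gap: 0.0853
t 16.35 p [ 0.5387 -0.2582  0.1167] jawyaw 3.1 z [ 0.001  0.    -1.   ] F [0.4 0.8 0.4] gap 0.0852
[276.9 202.8] [ 252  176   50   57 2118] [ 0.5364 -0.2469  0.066 ]
[254.6 336.9] [ 233  304   45   74 2311] [ 0.5252 -0.3521  0.066 ]
```

View pics/w9.png

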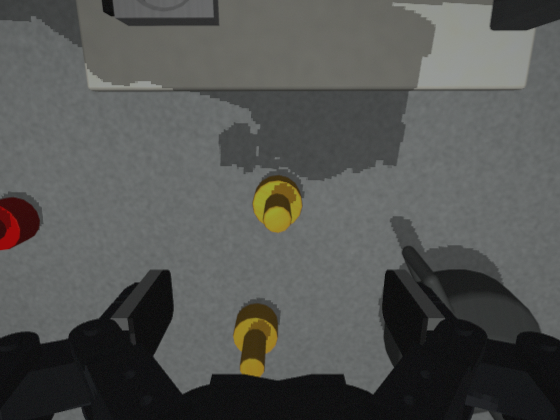

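Weight B's stem top is at (277,218), nearly on the tool axis. The teapot handle end is at (408,252), so I'll descend with the jaws partly closed for clearance.

```bash
python3 -m crank '[[[-0.001,0,-0.02,0,0,0,0.6],[0,0,-0.024,0,0,0,0.6],[0,0,-0.024,0,0,0,0.6],[0,0,-0.024,0,0,0,0.6],[0,0,-0.024,0,0,0,0.6],[0,0,0,0,0,0,0],[0,0,0,0,0,0,0],[0,0,0,0,0,0,0],[0,0,0,0,0,0,0],[0,0,0,0,0,0,0]]]' 50
python3 -m crank '[[[0,0,0.01,0,0,0,0],[0,0,0.03,0,0,0,0],[0,0,0.04,0,0,0,0],[0,0,0.03,0,0,0,0],[-0.013,0.035,0,0,0,0,0],[-0.014,0.035,0,0,0,0,0],[-0.014,0.035,0,0,0,0,0],[-0.014,0.035,0,0,0,0,0],[-0.014,0.035,0,0,0,0,0],[-0.014,0.03,0,0,0,0,0]]]'
python3 -m crank '[[[0,0,0,0,0,0,0],[0,0,0,0,0,0,0],[0,0,0,0,0,0,0]]]'
python3 - <<'E'
from h import *
im,c=cam("wrist");s=st();cv2.imwrite("pics/w10.png",im)
E
```

```text
t: 17.35
position: [0.5382, -0.2592, 0.0013]
tool_rot: [2.16, 2.277, 0.002]
ft_force: [-0.6, 1.6, 6.8]
finger_gap: 0.0185
t: 18.35
position: [0.453, -0.0523, 0.1102]
tool_rot: [2.161, 2.28, 0.0]
ft_force: [0.1, 0.2, -4.4]
finger_gap: 0.0181
t: 18.65
position: [0.4543, -0.055, 0.1098]
tool_rot: [2.163, 2.278, -0.0]
ft_force: [0.5, 0.0, -3.2]
finger_gap: 0.018
t 18.7 p [ 0.4543 -0.0551  0.1097] jawyaw 2.93 z [ 0. -0. -1.] F [-0.3 -0.3 -3.3] gap 0.0181
```

View pics/w10.png

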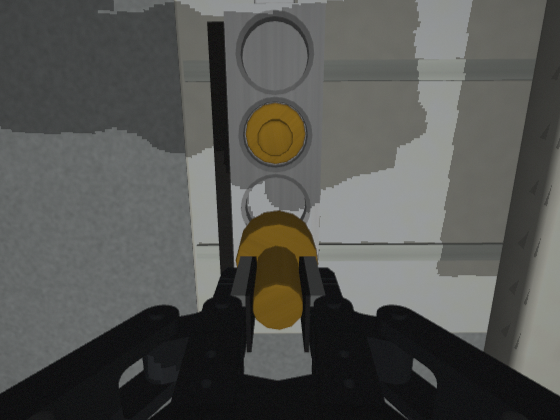

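Weight A is seated in well 3 (275,135), upright. The held weight B is about 2 mm right of well 2 (275,205). I'll correct that and lower it.

```bash
python3 -m crank '[[[-0.0018,0.0035,-0.02,0,0,0,0],[0,0,-0.02,0,0,0,0],[0,0,-0.018,0,0,0,0],[0,0,-0.005,0,0,0,0],[0,0,-0.005,0,0,0,0],[0,0,-0.005,0,0,0,0],[0,0,-0.004,0,0,0,0],[0,0,-0.003,0,0,0,0],[0,0,-0.002,0,0,0,0],[0,0,0,0,0,0,0]]]'
python3 -m crank '[[[0,0,-0.0005,0,0,0,0],[0,0,0,0,0,0,0]]]'
```

```text
t: 19.7
position: [0.4523, -0.0505, 0.0276]
tool_rot: [2.162, 2.279, 0.0]
ft_force: [0.4, 0.2, -3.6]
finger_gap: 0.018
t: 19.9
position: [0.4523, -0.0505, 0.0274]
tool_rot: [2.161, 2.279, 0.0]
ft_force: [-0.7, -0.1, 1.7]
finger_gap: 0.0183
```

```bash
python3 -m crank '[[[0,0,0,0,0,0,0.5],[0,0,0,0,0,0,1],[0,0,0,0,0,0,1],[0,0,0.02,0,0,0,1],[0,0,0.04,0,0,0,1],[0,0,0.045,0,0,0,1],[0,0,0.045,0,0,0,1],[0.01,-0.04,0,0,0,0,1],[0.01,-0.04,0,0,0,0,1],[0.01,-0.04,0,0,0,0,1]]]'
python3 -m crank '[[[0.01,-0.04,0,0,0,0,1],[0.01,-0.04,0,0,0,0,1],[0.01,-0.04,0,0,0,0,1],[0.01,-0.04,0,0,0,0,1],[0.003,-0.04,-0.02,0,0,0,1],[0,-0.01,-0.03,0,0,0,1],[0,0,-0.01,0,0,0,1],[0,0,0,0,0,0,0.6],[0,0,0,0,0,0,0.6],[0,0,0,0,0,0,0.6]]]'
python3 - <<'E'
from h import *
im,c=cam("wrist");s=st();stems(im,c)
h=cv2.cvtColor(im,cv2.COLOR_BGR2HSV)
for q in blobs(brass(im),80):
    x,y,w,hh,a=q[1];print('stem top approx',onz(c,x+w/2,y+hh-14,.066).round(4))
E
```

```text
t: 20.9
position: [0.4825, -0.172, 0.1778]
tool_rot: [2.16, 2.279, 0.0]
ft_force: [0.8, 1.1, 0.3]
finger_gap: 0.0853
t: 21.9
position: [0.5264, -0.3793, 0.1189]
tool_rot: [2.158, 2.28, 0.001]
ft_force: [0.2, -0.4, 0.2]
finger_gap: 0.0512
t 21.95 p [ 0.5263 -0.3797  0.1189] jawyaw 3.12 z [ 0.002 -0.001 -1.   ] F [-0.2  0.7 -0.5] gap 0.0515
[274.1 201.8] [ 250  175   49   56 2084] [ 0.5232 -0.3684  0.066 ]
[545.6 214.9] [529 200  31  32 798] [ 0.7112 -0.3674  0.066 ]
[309.7 336.6] [ 275  292   78   87 3838] [ 0.556  -0.4731  0.066 ]
stem top approx [ 0.5241 -0.3792  0.066 ]
stem top approx [ 0.711  -0.3697  0.066 ]
stem top approx [ 0.5615 -0.4986  0.066 ]
```

```bash
python3 -m crank '[[[-0.0018,0,-0.02,0,0,0,0.6],[0,0,-0.024,0,0,0,0.6],[0,0,-0.024,0,0,0,0.6],[0,0,-0.025,0,0,0,0.6],[0,0,-0.025,0,0,0,0.6],[0,0,0,0,0,0,0],[0,0,0,0,0,0,0],[0,0,0,0,0,0,0],[0,0,0,0,0,0,0],[0,0,0,0,0,0,0]]]' 50
python3 -m crank '[[[0,0,0.01,0,0,0,0],[0,0,0.03,0,0,0,0],[0,0,0.04,0,0,0,0],[0,0,0.03,0,0,0,0],[-0.01,0.035,0,0,0,0,0],[-0.01,0.035,0,0,0,0,0],[-0.01,0.035,0,0,0,0,0],[-0.01,0.035,0,0,0,0,0],[-0.01,0.035,0,0,0,0,0],[-0.01,0.035,0,0,0,0,0]]]'
python3 -m crank '[[[-0.01,0.035,0,0,0,0,0],[0,0.03,0,0,0,0,0],[0,0,0,0,0,0,0],[0,0,0,0,0,0,0],[0,0,0,0,0,0,0]]]'
python3 - <<'E'
from h import *
im,c=cam("wrist");s=st();stems(im,c,.059);cv2.imwrite("pics/w11.png",im)
E
```

```text
t: 22.95
position: [0.5241, -0.3809, 0.0006]
tool_rot: [2.16, 2.278, 0.001]
ft_force: [-0.5, 0.6, 5.0]
finger_gap: 0.0184
t: 23.95
position: [0.4625, -0.1692, 0.1096]
tool_rot: [2.162, 2.279, -0.0]
ft_force: [0.6, 1.3, -3.5]
finger_gap: 0.0184
t: 24.45
position: [0.4534, -0.1065, 0.1093]
tool_rot: [2.163, 2.278, -0.001]
ft_force: [-0.8, -0.1, -4.0]
finger_gap: 0.0182
t 24.5 p [ 0.4533 -0.1067  0.1091] jawyaw 2.93 z [-0.    -0.001 -1.   ] F [ 0.3  0.5 -3.1] gap 0.0182
[280.8  47.7] [ 250   14   63   70 3172] [0.4494 0.0008 0.059 ]
[279.  132.7] [ 249  103   60   61 2807] [ 0.451  -0.0491  0.059 ]
[277.2 266.5] [ 237  212   81  118 5840] [ 0.4546 -0.1422  0.059 ]
```

Carrying C. Wells 2 and 3 both show a weight, at (0.451,-0.049) and (0.449,0.001). Lowering C into well 1.

```bash
python3 -m crank '[[[0.0018,0.0028,-0.02,0,0,0,0],[0,0,-0.02,0,0,0,0],[0,0,-0.018,0,0,0,0],[0,0,-0.005,0,0,0,0],[0,0,-0.005,0,0,0,0],[0,0,-0.005,0,0,0,0],[0,0,-0.004,0,0,0,0],[0,0,-0.003,0,0,0,0],[0,0,-0.002,0,0,0,0],[0,0,0,0,0,0,0]]]'
python3 -m crank '[[[0,0,-0.0005,0,0,0,0],[0,0,0,0,0,0,0]]]'
```

```text
t: 25.5
position: [0.4551, -0.1027, 0.0269]
tool_rot: [-2.162, -2.279, 0.0]
ft_force: [-0.8, 0.6, -3.5]
finger_gap: 0.0185
t: 25.7
position: [0.4552, -0.1027, 0.0266]
tool_rot: [2.162, 2.279, 0.0]
ft_force: [1.3, 0.1, -3.2]
finger_gap: 0.0183
```

```bash
python3 -m crank '[[[0,0,-0.001,0,0,0,0],[0,0,0,0,0,0,0],[0,0,0,0,0,0,0.5],[0,0,0,0,0,0,1],[0,0,0,0,0,0,1],[0,0,0.03,0,0,0,1],[0,0,0.045,0,0,0,1],[0,0,0.045,0,0,0,1],[0,0,0.045,0,0,0,1],[0,0,0.045,0,0,0,1]]]'
python3 -m crank '[[[-0.001,0.03,0.03,0,0,0,1],[-0.001,0.02,0,0,0,0,1],[0,0,0,0,0,0,1],[0,0,0,0,0,0,1],[0,0,0,0,0,0,1]]]'
python3 - <<'E'
from h import *
im,c=cam("wrist");s=st();stems(im,c,.059);cv2.imwrite("pics/w12.png",im)
t,ct=cam("top");stems(t,ct,.059)
E
```

```text
t: 26.7
position: [0.4547, -0.1025, 0.2374]
tool_rot: [-2.162, -2.28, -0.0]
ft_force: [1.6, -0.6, -0.3]
finger_gap: 0.0852
t: 27.2
position: [0.4527, -0.0537, 0.2649]
tool_rot: [-2.163, -2.278, 0.002]
ft_force: [-0.3, -0.7, 0.1]
finger_gap: 0.0856
t 27.25 p [ 0.4528 -0.0537  0.2649] jawyaw 2.95 z [-0.001 -0.    -1.   ] F [-0.6  0.4  0.3] gap 0.0854
[484.5 151.7] [ 443   56   90  198 6308] [ 0.6746 -0.0133  0.059 ]
[278.3 126.2] [ 261  108   36   37 1041] [0.45   0.0019 0.059 ]
[277.2 173.4] [260 156  35  36 908] [ 0.4515 -0.0487  0.059 ]
[277.9 218.6] [262 202  34  36 792] [ 0.455  -0.1007  0.059 ]
[287.4 163.6] [259 154  64  23 505] [ 0.6551 -0.0098  0.059 ]
[ 11.3 190.8] [  2 177  19  29  85] [0.5949 0.7696 0.059 ]
[285.8 234.3] [279 228  14  14 145] [ 4.525e-01 -1.000e-04  5.900e-02]
[ 13.9 247.3] [  5 239  24  15  82] [0.4356 0.7537 0.059 ]
```

View pics/w12.png

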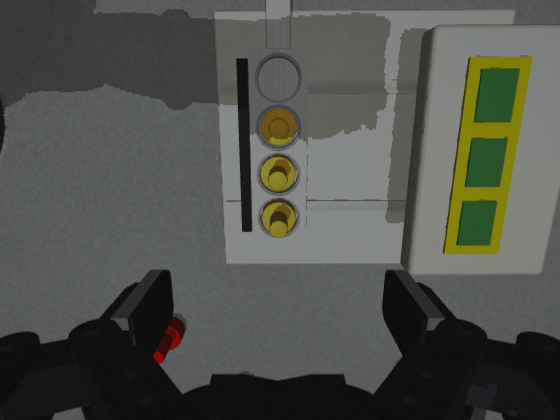

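All three weights stand in wells 3, 2 and 1, at (279,128), (278,173) and (278,218). Now I'll grip the carriage handle, lower this time, and push in.

```bash
python3 -m crank '[[[-0.0025,0.04,0,0,0,0,1],[-0.0025,0.04,0,0,0,0,1],[-0.0025,0.04,0,0,0,0,1],[-0.0025,0.04,0,0,0,0,1],[-0.002,0.039,0,0,0,0,1],[0,0,-0.03,0,0,0,1],[0,0,-0.03,0,0,0,1],[0,0,0,0,0,0,1],[0,0,0,0,0,0,1]]]'
python3 - <<'E'
from h import *
im,c=cam("wrist");s=st();cv2.imwrite("pics/w13.png",im)
m=cv2.inRange(cv2.cvtColor(im,cv2.COLOR_BGR2GRAY)[80:300,220:340],0,28)
for b in blobs(m,60):
    x,y,w,h,a=b[1]; print(b[1],onz(c,220+x+w/2,80+y+h-w/2,.13).round(4))
E
```

```text
t: 28.2
position: [0.4411, 0.1459, 0.2056]
tool_rot: [-2.162, -2.278, 0.002]
ft_force: [-0.1, -0.5, 0.2]
finger_gap: 0.0855
t 28.25 p [0.4417 0.1462 0.2064] jawyaw 2.98 z [ 0.  0. -1.] F [ 0.4  0.3 -0.5] gap 0.0856
[ 49 101  22  41 501] [0.4426 0.1443 0.13  ]
[ 18 166  11  54 346] [0.4169 0.0727 0.13  ]
```

```bash
python3 -m crank '[[[0.001,-0.0015,-0.03,0,0,0,1],[0,0,-0.04,0,0,0,1],[0,0,-0.04,0,0,0,1],[0,0,-0.025,0,0,0,1],[0,0,-0.02,0,0,0,1],[0,0,0,0,0,0,0.5],[0,0,0,0,0,0,0],[0,0,0,0,0,0,0],[0,0,0,0,0,0,0],[0,0,0,0,0,0,0]]]' 60
python3 -m crank '[[[0.004,0.0002,0,0,0,0,0],[0.008,0.0004,0,0,0,0,0],[0.01,0.0005,0,0,0,0,0],[0.01,0.0005,0,0,0,0,0],[0.01,0.0005,0,0,0,0,0],[0.01,0.0005,0,0,0,0,0],[0.01,0.0005,0,0,0,0,0],[0.01,0.0005,0,0,0,0,0],[0.01,0.0005,0,0,0,0,0],[0.01,0.0005,0,0,0,0,0]]]'
```

```text
t: 29.25
position: [0.4429, 0.1449, 0.0517]
tool_rot: [2.162, 2.278, 0.002]
ft_force: [-2.9, -1.0, 7.6]
finger_gap: 0.0166
t: 30.25
position: [0.5343, 0.15, 0.0517]
tool_rot: [2.162, 2.279, 0.001]
ft_force: [-3.0, 0.6, 6.8]
finger_gap: 0.0166
```

```bash
python3 -m crank '[[[0.01,0.0005,0,0,0,0,0],[0.01,0.0005,0,0,0,0,0],[0.01,0.0005,0,0,0,0,0],[0.01,0.0005,0,0,0,0,0],[0.01,0.0005,0,0,0,0,0],[0.01,0.0005,0,0,0,0,0],[0.006,0.0003,0,0,0,0,0],[0.004,0.0002,0,0,0,0,0],[0.003,0.0002,0,0,0,0,0],[0,0,0,0,0,0,0]]]'
python3 -m crank '[[[0.003,0.0002,0,0,0,0,0],[0.003,0.0002,0,0,0,0,0],[0,0,0,0,0,0,0]]]'
```

```text
t: 31.25
position: [0.6079, 0.1543, 0.0518]
tool_rot: [2.162, 2.28, 0.004]
ft_force: [-0.0, 2.1, 4.1]
finger_gap: 0.0166
t: 31.55
position: [0.611, 0.1544, 0.0517]
tool_rot: [-2.159, -2.279, 0.003]
ft_force: [-8.9, 0.1, 12.0]
finger_gap: 0.0166
```

```bash
python3 -m crank '[[[0.003,0.0002,0,0,0,0,0],[0,0,0,0,0,0,0],[0,0,0,0,0,0,0]]]'
python3 -m crank '[[[-0.003,-0.0002,0,0,0,0,0],[0,0,0,0,0,0,0],[0,0,0,0,0,0,0]]]'
python3 - <<'E'
from h import *
st()
E
```

```text
t: 31.85
position: [0.6109, 0.1543, 0.0517]
tool_rot: [-2.157, -2.278, 0.01]
ft_force: [-19.2, 0.1, 17.4]
finger_gap: 0.0168
t: 32.15
position: [0.6111, 0.1544, 0.0518]
tool_rot: [-2.159, -2.279, 0.002]
ft_force: [-9.6, 1.1, 10.0]
finger_gap: 0.0165
t 32.15 p [0.6111 0.1544 0.0518] jawyaw 3.09 z [-0.002  0.    -1.   ] F [-9.6  1.1 10. ] gap 0.0165
```

At the inner stop. Release, lift, and go over the gauge handle.

```bash
python3 -m crank '[[[-0.0015,0,0,0,0,0,0],[0,0,0,0,0,0,0.5],[0,0,0,0,0,0,1],[0,0,0,0,0,0,1],[0,0,0.03,0,0,0,1],[0,0,0.04,0,0,0,1],[0,0,0.04,0,0,0,1],[0,0,0.03,0,0,0,1],[-0.002,0.03,0.01,0,0,0,1],[-0.002,0.04,0,0,0,-1,1]]]'
python3 -m crank '[[[0,0.04,0,0,0,0,1],[0,0.04,0,0,0,0,0.6],[0,0.035,0,0,0,0,0.6],[0,0.015,0,0,0,0,0.6],[0,0,0,0,0,0,0.6],[0,0,0,0,0,0,0.6],[0,0,0,0,0,0,0.6]]]'
python3 - <<'E'
from h import *
im,c=cam("wrist");s=st();cv2.imwrite("pics/w14.png",im)
m=cv2.inRange(cv2.cvtColor(im,cv2.COLOR_BGR2GRAY)[60:300,180:380],0,28)
for b in blobs(m,60):
    x,y,w,h,a=b[1]; print(b[1],onz(c,180+x+w/2,60+y+h-w/2,.115).round(4))
E
```

```text
t: 33.15
position: [0.6097, 0.2216, 0.2028]
tool_rot: [2.186, 2.252, 0.004]
ft_force: [-0.3, 0.5, -0.5]
finger_gap: 0.0853
t: 33.85
position: [0.6086, 0.3509, 0.2004]
tool_rot: [2.184, 2.256, -0.001]
ft_force: [0.9, -0.0, 0.1]
finger_gap: 0.0513
t 33.9 p [0.6086 0.351  0.2006] jawyaw 1.87 z [ 0.001 -0.001 -1.   ] F [ 0.7 -0.4 -1. ] gap 0.0511
[ 80 115  24  36 609] [0.6038 0.3559 0.115 ]
[ 14 200  24  40 573] [0.5509 0.2776 0.115 ]
[157 200  24  40 593] [0.6703 0.2816 0.115 ]
[  0 212  12  23 130] [0.5342 0.2762 0.115 ]
[184 212  16  28 203] [0.6899 0.2785 0.115 ]
```

View pics/w14.png

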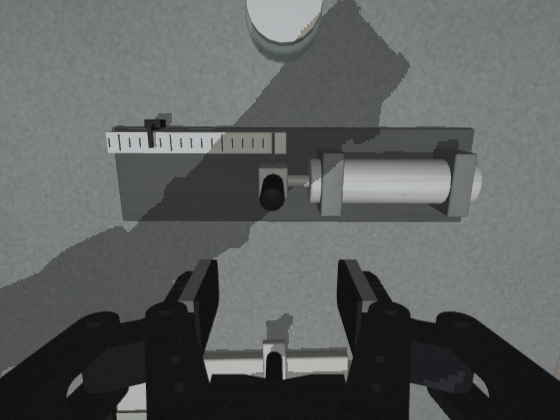

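The drawbar post is at (272,195), the ruler runs from (107,143) to (286,143), and the marker finger lies across it at about (151,140). I'll measure the marker and pointer columns along the ruler.

Run:
```python
from h import *
im=cv2.imread("pics/w14.png");_,c=cam("wrist");st()
g=cv2.cvtColor(im,cv2.COLOR_BGR2GRAY)
for r in (134,137,140,143,146,149): print(r,' '.join(str(x) for x in g[r,140:166]),'|',' '.join(str(x) for x in g[r,262:292]))
for u in(151,152):print(onz(c,u,143,.034).round(4))
```

```text
t 33.95 p [0.6085 0.3513 0.2007] jawyaw 1.87 z [ 0.001 -0.001 -1.   ] F [ 1.  -0.6 -0.4] gap 0.0511
134 184 186 183 184 184 185 179 108 43 43 41 40 49 126 127 133 185 185 185 184 185 185 185 185 185 184 | 132 132 131 131 130 130 130 128 127 108 57 59 72 131 131 133 133 134 133 133 133 132 132 127 71 52 54 52 53 51
137 184 184 184 184 185 185 184 169 43 43 43 42 40 101 127 134 184 185 185 185 184 186 185 184 185 186 | 133 133 132 131 131 130 130 129 127 108 58 59 70 132 133 133 133 132 135 133 133 132 131 126 71 53 53 51 53 53
140 118 184 184 184 183 184 184 177 70 43 44 43 36 79 127 135 185 184 182 144 76 185 185 184 185 185 | 103 69 132 131 131 130 131 131 129 108 59 58 71 132 133 132 132 132 131 130 131 132 131 126 71 54 54 54 54 54
143 92 185 185 185 185 184 184 179 110 42 43 45 35 61 126 134 185 185 185 175 67 147 184 186 185 185 | 102 69 133 132 132 132 131 131 130 109 59 57 71 131 131 131 130 130 130 128 129 130 129 125 70 53 54 55 53 53
146 76 184 184 185 184 185 185 182 144 43 44 44 42 67 168 126 134 185 184 180 109 124 185 184 185 186 | 102 70 132 133 132 133 133 131 130 110 58 58 71 131 131 130 130 129 128 129 128 129 130 125 70 52 52 53 52 52
149 185 185 185 185 185 185 184 184 185 185 184 184 184 184 184 185 185 185 185 185 185 185 186 185 185 185 | 131 131 132 132 133 132 133 131 130 110 58 58 69 133 130 131 131 129 129 129 129 129 129 125 69 50 52 52 54 52
[0.4845 0.3881 0.034 ]
[0.4855 0.3881 0.034 ]
```

Run:
```python
from h import *
_,c=cam("wrist")
a=onz(c,151.1,143,.034);b=onz(c,272.9,143,.034);print(a,b,np.linalg.norm(a-b))
im=cv2.imread("pics/w14.png");g=cv2.cvtColor(im,cv2.COLOR_BGR2GRAY)[144].astype(int)
print([(u,g[u]) for u in range(108,290) if g[u]<min(g[u-1],g[u+1]+1) and g[u]<120])
p=onz(c,272,189,.115);print('post',p)
```

```text
[0.48447936 0.38837001 0.034     ] [0.60238925 0.39224778 0.034     ] 0.11797363597838566
[(109, np.int64(66)), (119, np.int64(75)), (129, np.int64(105)), (140, np.int64(79)), (149, np.int64(44)), (152, np.int64(35)), (160, np.int64(79)), (170, np.int64(110)), (181, np.int64(97)), (191, np.int64(81)), (201, np.int64(85)), (212, np.int64(104)), (222, np.int64(68)), (232, np.int64(54)), (242, np.int64(64)), (252, np.int64(79)), (263, np.int64(69)), (272, np.int64(56)), (287, np.int64(53))]
post [0.60349713 0.36415966 0.115     ]
```

Draw needed is about 118 mm (118.0 by ray, 118.6 by tick spacing). I'll descend and grip the post.

```bash
python3 -m crank '[[[-0.005,0.0045,-0.03,0,0,0,0.6],[0,0,-0.04,0,0,0,0.6],[0,0,-0.04,0,0,0,0.6],[0,0,-0.03,0,0,0,0.6],[0,0,-0.024,0,0,0,0.6],[0,0,0,0,0,0,0],[0,0,0,0,0,0,0],[0,0,0,0,0,0,0],[0,0,0,0,0,0,0],[0,0,0,0,0,0,0]]]' 80
python3 - <<'E'
from h import *
st()
E
```

```text
t: 35.0
position: [0.6039, 0.3579, 0.0378]
tool_rot: [2.182, 2.259, 0.003]
ft_force: [3.2, -0.8, -0.9]
finger_gap: 0.0183
t 35.0 p [0.6039 0.3579 0.0378] jawyaw 1.98 z [ 0.002  0.001 -1.   ] F [ 3.2 -0.8 -0.9] gap 0.0183
```

```bash
python3 -m crank '[[[-0.005,-0.0002,0,0,0,0,0],[-0.012,-0.0004,0,0,0,0,0],[-0.012,-0.0004,0,0,0,0,0],[-0.012,-0.0004,0,0,0,0,0],[-0.012,-0.0004,0,0,0,0,0],[-0.012,-0.0004,0,0,0,0,0],[-0.012,-0.0004,0,0,0,0,0],[-0.012,-0.0004,0,0,0,0,0],[-0.011,-0.0004,0,0,0,0,0],[0,0,0,0,0,0,0]]]'
python3 -m crank '[[[0,0,0,0,0,0,0],[0,0,0,0,0,0,0]]]'
python3 - <<'E'
from h import *
im,c=cam("wrist");s=st();cv2.imwrite("pics/w15.png",im)
x=np.array([np.cos(.033),np.sin(.033),0]);y=np.array([-x[1],x[0],0])
g=cv2.cvtColor(im,cv2.COLOR_BGR2GRAY)
for k in(.027,.03,.033,.036,.04,.044):
    P=np.r_[s['position'][:2],.034]+k*y; u,v=proj(c,P); l=g[int(round(v))]
    m=(l<70).astype(int);d=np.flatnonzero(np.diff(np.r_[0,m,0]));runs=[(a,b) for a,b in zip(d[::2],d[1::2]) if b-a>=2 and 100<a<460]
    print(k,round(u,1),round(v,1),[(a,b,round(1e3*(onz(c,(a+b-1)/2,v,.034)-P)@x,1)) for a,b in runs])
E
```

```text
t: 36.0
position: [0.5039, 0.3551, 0.0377]
tool_rot: [2.18, 2.259, 0.006]
ft_force: [11.0, 1.2, -3.6]
finger_gap: 0.0184
t: 36.2
position: [0.5054, 0.3551, 0.0378]
tool_rot: [2.182, 2.258, 0.008]
ft_force: [11.1, 1.3, -2.5]
finger_gap: 0.0183
t 36.25 p [0.5054 0.3551 0.0377] jawyaw 1.96 z [ 0.005  0.002 -1.   ] F [10.3 -0.  -2.6] gap 0.018
0.027 278.3 195.6 [(np.int64(275), np.int64(280), np.float64(-0.7)), (np.int64(366), np.int64(368), np.float64(47.5)), (np.int64(457), np.int64(459), np.float64(96.6))]
0.03 278.3 190.1 [(np.int64(240), np.int64(248), np.float64(-18.6)), (np.int64(275), np.int64(280), np.float64(-0.7)), (np.int64(366), np.int64(368), np.float64(47.3)), (np.int64(403), np.int64(405), np.float64(67.2)), (np.int64(421), np.int64(423), np.float64(76.9)), (np.int64(458), np.int64(460), np.float64(96.8))]
0.033 278.3 184.6 [(np.int64(219), np.int64(221), np.float64(-31.3)), (np.int64(238), np.int64(248), np.float64(-19.1)), (np.int64(256), np.int64(258), np.float64(-11.6)), (np.int64(275), np.int64(280), np.float64(-0.7)), (np.int64(293), np.int64(295), np.float64(8.1)),
[... 160 characters left out ...]
(440), np.int64(442), np.float64(86.7))]
0.036 278.3 179.0 [(np.int64(200), np.int64(202), np.float64(-41.3)), (np.int64(238), np.int64(247), np.float64(-19.3)), (np.int64(256), np.int64(258), np.float64(-11.6)), (np.int64(275), np.int64(280), np.float64(-0.7)), (np.int64(293), np.int64(295), np.float64(8.1)), (np.int64(330), np.int64(332), np.float64(27.7)), (np.int64(367), np.int64(369), np.float64(47.4)), (np.int64(404), np.int64(406), np.float64(67.1)), (np.int64(441), np.int64(443), np.float64(86.8))]
0.04 278.3 171.5 [(np.int64(239), np.int64(247), np.float64(-18.9)), (np.int64(275), np.int64(280), np.float64(-0.7))]
0.044 278.3 164.0 [(np.int64(239), np.int64(247), np.float64(-18.8))]
```

The pointer is at u≈277 and the marker at u≈242.5, leaving 18.3 mm to pull. I'll pull most of that and re-measure.

```bash
cat > gap.py <<'E'
from h import *
im,c=cam("wrist");s=st()
x=np.array([np.cos(.033),np.sin(.033),0]);y=np.array([-x[1],x[0],0])
g=cv2.cvtColor(im,cv2.COLOR_BGR2GRAY)
for k in(.03,.036,.04,.044):
    P=np.r_[s['position'][:2],.034]+k*y; u,v=proj(c,P); l=g[int(round(v))]
    m=(l<70).astype(int);d=np.flatnonzero(np.diff(np.r_[0,m,0]))
    print(k,[(int(a),int(b),round(1e3*(onz(c,(a+b-1)/2,v,.034)-P)@x,1)) for a,b in zip(d[::2],d[1::2]) if b-a>=3 and 200<a<340])
E
python3 -m crank '[[[-0.005,-0.0002,0,0,0,0,0],[-0.005,-0.0002,0,0,0,0,0],[-0.005,-0.0001,0,0,0,0,0],[0,0,0,0,0,0,0],[0,0,0,0,0,0,0]]]'
python3 gap.py
```

```text
t: 36.75
position: [0.4907, 0.3547, 0.0377]
tool_rot: [2.182, 2.257, 0.009]
ft_force: [12.2, 1.2, -4.4]
finger_gap: 0.0184
t 36.8 p [0.4908 0.3547 0.0377] jawyaw 1.95 z [ 0.006  0.003 -1.   ] F [11.3  1.5 -3.7] gap 0.0178
0.03 [(268, 280, np.float64(-2.6))]
0.036 [(268, 280, np.float64(-2.6))]
0.04 [(268, 280, np.float64(-2.6))]
0.044 [(268, 276, np.float64(-3.7))]
```

```bash
python3 -m crank '[[[-0.0015,0,0,0,0,0,0],[-0.0015,-0.0001,0,0,0,0,0],[0,0,0,0,0,0,0],[0,0,0,0,0,0,0]]]'
python3 gap.py
python3 -m crank '[[[0,0,0,0,0,0,0],[0,0,0,0,0,0,0],[0,0,0,0,0,0,0],[0,0,0,0,0,0,0],[0,0,0,0,0,0,0],[0,0,0,0,0,0,0],[0,0,0,0,0,0,0],[0,0,0,0,0,0,0],[0,0,0,0,0,0,0],[0,0,0,0,0,0,0]]]'
python3 gap.py
```

```text
t: 37.2
position: [0.4879, 0.3546, 0.0377]
tool_rot: [2.182, 2.257, 0.009]
ft_force: [11.1, 1.2, -3.9]
finger_gap: 0.0181
t 37.25 p [0.488  0.3547 0.0378] jawyaw 1.94 z [ 0.006  0.003 -1.   ] F [11.1  1.6 -4.1] gap 0.0179
0.03 [(274, 281, np.float64(-0.7))]
0.036 [(274, 281, np.float64(-0.7))]
0.04 [(274, 281, np.float64(-0.7))]
0.044 [(274, 281, np.float64(-0.7))]
t: 38.25
position: [0.488, 0.3547, 0.0377]
tool_rot: [2.182, 2.257, 0.009]
ft_force: [12.3, 1.2, -4.1]
finger_gap: 0.018
t 38.3 p [0.488  0.3546 0.0377] jawyaw 1.94 z [ 0.006  0.003 -1.   ] F [11.5  1.3 -3.7] gap 0.0179
0.03 [(274, 281, np.float64(-0.7))]
0.036 [(274, 281, np.float64(-0.7))]
0.04 [(274, 281, np.float64(-0.7))]
0.044 [(274, 281, np.float64(-0.7))]
```

The pointer and marker coincide. I'll finish the hold and then lead it gently home.

```bash
python3 -m crank '[[[0,0,0,0,0,0,0],[0,0,0,0,0,0,0],[0,0,0,0,0,0,0],[0,0,0,0,0,0,0],[0,0,0,0,0,0,0],[0,0,0,0,0,0,0],[0,0,0,0,0,0,0],[0,0,0,0,0,0,0],[0,0,0,0,0,0,0],[0,0,0,0,0,0,0]]]'
python3 -m crank '[[[0.005,0.0002,0,0,0,0,0],[0.01,0.0003,0,0,0,0,0],[0.01,0.0003,0,0,0,0,0],[0.01,0.0003,0,0,0,0,0],[0.01,0.0003,0,0,0,0,0],[0.01,0.0003,0,0,0,0,0],[0.01,0.0003,0,0,0,0,0],[0.01,0.0003,0,0,0,0,0],[0.01,0.0003,0,0,0,0,0],[0.01,0.0003,0,0,0,0,0]]]'
python3 -m crank '[[[0.006,0.0003,0,0,0,0,0],[0.005,0.0002,0,0,0,0,0],[0.004,0.0002,0,0,0,0,0],[0.004,0.0001,0,0,0,0,0],[0.002,0,0,0,0,0,0],[0,0,0,0,0,0,0],[0,0,0,0,0,0,0]]]'
```

```text
t: 39.3
position: [0.488, 0.3547, 0.0377]
tool_rot: [2.182, 2.257, 0.009]
ft_force: [11.6, 1.5, -5.2]
finger_gap: 0.0184
t: 40.3
position: [0.581, 0.3572, 0.0377]
tool_rot: [2.181, 2.259, 0.004]
ft_force: [3.6, -0.1, 2.7]
finger_gap: 0.0183
t: 41.0
position: [0.6014, 0.3578, 0.0377]
tool_rot: [2.181, 2.259, 0.002]
ft_force: [3.8, -1.6, 5.9]
finger_gap: 0.0182
```

```bash
python3 -m crank '[[[0.0015,0,0,0,0,0,0],[0.001,0,0,0,0,0,0],[0,0,0,0,0,0,0]]]'
python3 -m crank '[[[0.001,0,0,0,0,0,0],[0.001,0,0,0,0,0,0],[0,0,0,0,0,0,0]]]'
```

```text
t: 41.3
position: [0.6038, 0.3579, 0.0377]
tool_rot: [2.181, 2.26, 0.002]
ft_force: [3.4, -1.9, 5.1]
finger_gap: 0.018
t: 41.6
position: [0.604, 0.3579, 0.0377]
tool_rot: [-2.181, -2.261, 0.002]
ft_force: [-2.1, -3.4, 8.7]
finger_gap: 0.0181
```

Home (stop felt). Open, lift, and return to the carriage handle.

```bash
python3 -m crank '[[[0,0,0,0,0,0,0.3],[0,0,0,0,0,0,0.6],[0,0,0,0,0,0,0.6],[0,0,0.03,0,0,0,0.6],[0,0,0.04,0,0,0,0.6],[0,0,0.045,0,0,0,0.6],[0,0,0.045,0,0,0,0.6],[0,0,0,0,0,0,0.6],[0,0,0,0,0,0,0.6]]]'
python3 - <<'E'
from h import *
im,c=cam("wrist");s=st()
m=cv2.inRange(cv2.cvtColor(im,cv2.COLOR_BGR2GRAY)[60:300,180:380],0,28)
for b in blobs(m,60):
    x,y,w,h,a=b[1]; print('drawbar post?',b[1],onz(c,180+x+w/2,60+y+h-w/2,.115).round(4))
E
python3 -m crank '[[[0.001,-0.04,0,0,0,1,1],[0.001,-0.04,0,0,0,0,1],[0.001,-0.04,0,0,0,0,1],[0.001,-0.04,0,0,0,0,1],[0.001,-0.035,0,0,0,0,1],[0,-0.0085,0,0,0,0,1],[0,0,0,0,0,0,1],[0,0,0,0,0,0,1],[0,0,0,0,0,0,1]]]'
python3 - <<'E'
from h import *
im,c=cam("wrist");s=st()
m=cv2.inRange(cv2.cvtColor(im,cv2.COLOR_BGR2GRAY)[80:300,220:340],0,28)
for b in blobs(m,60):
    x,y,w,h,a=b[1]; print(b[1],onz(c,220+x+w/2,80+y+h-w/2,.13).round(4))
E
```

```text
t: 42.5
position: [0.6051, 0.3583, 0.1976]
tool_rot: [2.181, 2.261, 0.003]
ft_force: [0.2, 0.7, -1.0]
finger_gap: 0.0511
t 42.55 p [0.6047 0.3576 0.1959] jawyaw 2.05 z [-0.001 -0.001 -1.   ] F [ 0.7 -1.  -0.3] gap 0.051
drawbar post? [ 83 124  25  37 657] [0.6034 0.3567 0.115 ]
drawbar post? [ 14 200  24  40 577] [0.5484 0.2868 0.115 ]
drawbar post? [157 200  24  40 592] [0.6664 0.2909 0.115 ]
drawbar post? [  0 212  12  23 133] [0.5319 0.2853 0.115 ]
drawbar post? [184 212  16  28 204] [0.6858 0.2879 0.115 ]
t: 43.45
position: [0.6095, 0.1564, 0.1961]
tool_rot: [-2.158, -2.281, -0.0]
ft_force: [-1.0, 0.1, 0.3]
finger_gap: 0.0853
t 43.5 p [0.6095 0.1563 0.1962] jawyaw 3.19 z [-0.001  0.001 -1.   ] F [-0.3  0.5 -0.2] gap 0.0853
[ 48 104  23  44 566] [0.6106 0.1534 0.13  ]
```

Drawbar post back at x=0.6034 (home was 0.6038), and the carriage post still at 0.611. Now I'll grip it and draw it out.

```bash
python3 -m crank '[[[0.0012,-0.002,-0.03,0,0,0,1],[0,0,-0.04,0,0,0,1],[0,0,-0.04,0,0,0,1],[0,0,-0.025,0,0,0,1],[0,0,-0.01,0,0,0,1],[0,0,0,0,0,0,0.5],[0,0,0,0,0,0,0],[0,0,0,0,0,0,0],[0,0,0,0,0,0,0],[0,0,0,0,0,0,0]]]' 60
python3 -m crank '[[[-0.004,-0.0002,0,0,0,0,0],[-0.008,-0.0004,0,0,0,0,0],[-0.01,-0.0005,0,0,0,0,0],[-0.01,-0.0005,0,0,0,0,0],[-0.01,-0.0005,0,0,0,0,0],[-0.01,-0.0005,0,0,0,0,0],[-0.01,-0.0005,0,0,0,0,0],[-0.01,-0.0005,0,0,0,0,0],[-0.01,-0.0005,0,0,0,0,0],[-0.01,-0.0005,0,0,0,0,0]]]'
python3 -m crank '[[[-0.01,-0.0005,0,0,0,0,0],[-0.01,-0.0005,0,0,0,0,0],[-0.01,-0.0005,0,0,0,0,0],[-0.01,-0.0005,0,0,0,0,0],[-0.01,-0.0005,0,0,0,0,0],[-0.01,-0.0005,0,0,0,0,0],[-0.006,-0.0003,0,0,0,0,0],[-0.004,-0.0002,0,0,0,0,0],[-0.003,-0.0002,0,0,0,0,0],[0,0,0,0,0,0,0]]]'
```

```text
t: 44.5
position: [0.6113, 0.1523, 0.0528]
tool_rot: [2.162, 2.279, 0.001]
ft_force: [-0.9, 0.1, 4.3]
finger_gap: 0.0167
t: 45.5
position: [0.5205, 0.1472, 0.0528]
tool_rot: [2.161, 2.276, 0.004]
ft_force: [3.9, -1.7, 6.8]
finger_gap: 0.017
t: 46.5
position: [0.4468, 0.143, 0.0527]
tool_rot: [2.161, 2.277, 0.001]
ft_force: [-0.6, -3.3, 12.7]
finger_gap: 0.0166
```

```bash
python3 -m crank '[[[-0.003,-0.0002,0,0,0,0,0],[-0.003,-0.0001,0,0,0,0,0],[0,0,0,0,0,0,0]]]'
python3 -m crank '[[[-0.002,-0.0001,0,0,0,0,0],[0,0,0,0,0,0,0]]]'
```

```text
t: 46.8
position: [0.4416, 0.1427, 0.0527]
tool_rot: [2.161, 2.276, 0.003]
ft_force: [3.0, -3.9, 10.3]
finger_gap: 0.0167
t: 47.0
position: [0.4417, 0.1428, 0.0528]
tool_rot: [2.161, 2.274, 0.007]
ft_force: [9.6, -3.6, 4.7]
finger_gap: 0.0161
```

```bash
python3 -m crank '[[[0.001,0,0,0,0,0,0],[0,0,0,0,0,0,0.5],[0,0,0,0,0,0,1],[0,0,0,0,0,0,1],[0,0,0.03,0,0,0,1],[0,0,0.04,0,0,0,1],[0,0,0.045,0,0,0,1],[0,0,0.045,0,0,0,1],[0,0,0.04,0,0,0,1]]]'
python3 -m crank '[[[0.002,-0.04,0.01,0,0,0,1],[0.002,-0.04,0,0,0,0,1],[0.002,-0.04,0,0,0,0,1],[0.002,-0.04,0,0,0,0,1],[0.002,-0.035,0,0,0,0,1],[0,0,0,0,0,0,1],[0,0,0,0,0,0,1],[0,0,0,0,0,0,1]]]'
python3 - <<'E'
from h import *
im,c=cam("wrist");s=st();stems(im,c,.059);cv2.imwrite("pics/w20.png",im)
t,ct=cam("top");stems(t,ct,.03);cv2.imwrite("pics/t20.png",t)
a=cv2.imread("pics/top0.png")
d=(cv2.absdiff(a,t).max(2)>40).astype(np.uint8)
for q in blobs(cv2.morphologyEx(d,cv2.MORPH_OPEN,np.ones((2,2))),15): print('changed',q[0],q[1][4])
g=cv2.cvtColor(im,cv2.COLOR_BGR2GRAY)
C=cv2.HoughCircles(g[0:260,240:330],cv2.HOUGH_GRADIENT,1,30,param1=80,param2=12,minRadius=17,maxRadius=26)
for u,v,r in (C[0].tolist() if C is not None else []): print('ring',round(u+240,1),v,r,onz(c,u+240,v,.042).round(4))
E
```

```text
t: 47.9
position: [0.4386, 0.1438, 0.2535]
tool_rot: [-2.161, -2.28, -0.0]
ft_force: [0.6, -0.2, -1.1]
finger_gap: 0.0857
t: 48.7
position: [0.449, -0.0502, 0.2614]
tool_rot: [-2.16, -2.281, -0.0]
ft_force: [0.3, -0.1, 0.1]
finger_gap: 0.0857
t 48.75 p [ 0.4491 -0.05    0.2615] jawyaw 3.16 z [-0.     0.001 -1.   ] F [-0.4  0.   1.6] gap 0.0854
[489.8 156.9] [ 448   62   91  198 6395] [ 0.676 -0.014  0.059]
[280.6 130.1] [ 263  112   36   37 1044] [0.449  0.0018 0.059 ]
[279.3 177.4] [262 160  36  36 909] [ 0.4505 -0.0488  0.059 ]
[280.  222.8] [264 206  34  36 787] [ 0.4542 -0.1008  0.059 ]
[290.1 164.6] [259 154  64  23 599] [ 0.659 -0.018  0.03 ]
[285.9 234.6] [280 228  13  14 142] [ 0.4539 -0.0005  0.03  ]
changed [331.2 251. ] 10981
changed [230.5 182.4] 129
changed [270.7 192.2] 19
changed [270.3 211.9] 106
changed [372.6 204.3] 117
changed [414.3 208.1] 161
changed [269.2 230.9] 36
changed [375.4 239.6] 144
changed [237.4 239.5] 129
changed [262.7 242. ] 22
changed [274.1 256.4] 18
changed [438.  317.5] 3644
changed [544.4 352.8] 563
changed [306.3 352.7] 157
changed [366.  389.9] 3639
changed [316.4 371.9] 51
changed [248.4 372.2] 23
changed [323.5 390.9] 39
changed [324.2 406.9] 64
changed [291.7 412.7] 147
changed [259.6 411.7] 25
ring 280.5 129.5 22.100000381469727 [0.449  0.0016 0.042 ]
ring 280.5 81.5 24.299999237060547 [0.4462 0.0514 0.042 ]
ring 280.5 175.5 18.299999237060547 [ 0.452  -0.0495  0.042 ]
ring 280.5 220.5 21.799999237060547 [ 0.455  -0.1033  0.042 ]
```

The weights sit where they did after loading, relative to the wells. The top-view change map shows nothing at the teapot, jar, roll or gauge. Handing in.

```bash
python3 -c "
from workcell import ctrl
print(ctrl.job_done())"
```

```text
the job is handed in; nothing more can be done
None
```

I ran the full scale check and handed the job in at about 49 s of robot time. `job_done()` reports no verdict, so the result below rests on my own checks.

**What I did**
- I drew the carriage out to its front stop and put the three brass weights present into wells 3, 2 and 1. I then pushed the loaded carriage to the inner stop.
- I drew the gauge about 116 mm until the pointer and marker overlapped in the wrist image, and held it there for about 2 s. I led it home at about 0.1 m/s until I felt the stop.
- I drew the loaded carriage out to the front stop again, then opened the gripper and moved clear.

**Last checks**
- **Carriage:** the front stop was felt at tool x = 0.4417, against 0.4414 on the first draw.
- **Weights:** the wrist camera showed all three within about 2–3 mm of their ring fits and within 1 mm of where they were after loading. I judged seating depth from the lowering height; I felt clear contact only for the second weight.
- **Drawbar:** the post was back at x = 0.6034, against 0.6038 when first measured.
- **Bystanders:** comparing the top camera's start and end pictures showed no change at the teapot, jar, cardboard roll or gauge.

**What disagreed or failed**
- The real fingertips sit about 35 mm above the reported tool point. Because of this the first carriage pull held only the top of the post, and the first weight grasp closed on nothing, without disturbing the weight. I corrected for it from then on.
- The gripper opening reads about 1.5–2 mm low on objects of known width.

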